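# Set a reference block under the dead-weight indenter

### The arm

A 6-joint arm with a two-finger parallel gripper is mounted at the origin on a cart in front of the work surface, level with it; the furniture and walls round the work are solid. World frame = base frame: x ahead of the robot, y to its left, z up, the work surface at z = 0. Lengths are in m, angles in degrees, forces in N, time in s.
With the tool pointing down it reaches from about 0.375 to 0.9 m from the base axis. Payload 3.1 kg.
Tool frame: the origin (TCP) lies midway between the tips of the shut fingers; the grasp point (between the pads) lies 19 mm behind it; z points along the fingers, y is the direction in which the jaws open and shut (so a half turn about z gives the same grasp; the last joint's range is limited). The gripper opens to 87 mm and grips with 3 to 60 N. Pads are 19 mm wide; open, the fingers measure 117 mm over their backs; the gripper's body (75 mm by 190 mm) begins 51 mm behind the grasp point.
Start: joints at [65.861, 30.224, 82.088, -0, 67.689, -10.227], TCP at [0.15, 0.607, 0.223] pointing down, gripper open.
Joint ranges: [-176.69, 176.69], [-43.24, 126.21], [12.49, 139.97], [-82, 262], [0, 151.66], [-163.58, 163.58]. Speed limits (degrees/s): [159.86, 159.86, 180, 180, 180, 180].

### API

Orientations are given as a 3x3 rotation matrix whose columns are the frame's x, y, z axes.
In Python, from rig import bot, capture, get_calibration gives the robot as it stands.
- The arm moves only by the tool play_rows, never from a script. Its arguments are lists of equal length, an entry for each row: "fingers": the closure in counts, from 0 (fully open) to 255 (shut); "linear": the shift along the tool's x, y, z in mm, a list of three; "rot": the turn, a rotation vector about the tool's x, y, z in degrees, a list of three. A call has 1 to 20 rows; each row is the pose to reach, as a shift and turn from the pose commanded when the call began, along the tool's axes at that moment; what a row does not reach only later rows make up. A row lasts 1/10 s, in which the tool goes at most 50 mm and 8.59 degrees, less where a joint would pass 70% of its speed; a pose out of reach is approached as far as the arm can. A call with a gripper value outside its range is refused whole. The fingers move at their own pace and stop on an object; the grip force is fixed at half the most. Time passes only in rows, so rows that repeat a pose let the fingers close. It gives the time, the measured TCP pose, the force and the opening at its end, in the units of the state.
- bot.read_state(): the state, without advancing time (a new reading comes with each control period).
- capture(name): name is "scene" or "top" or "wrist"; returns the picture (480x640x3 uint8, red, green, blue); there is no depth.
- get_calibration(name): a dict with "vfov" (degrees; the focal length in pixels is half the picture's height over the tangent of half this angle, whatever the lens; pixels are square), "cx", "cy" (the principal point, pixels), "camera_from_world" (4x4, takes a point from world to camera coordinates). Camera axes: x right, y down, z forward; pixel columns grow to the right and rows downward; lengths in m; the calibration is good to about 2 mm. A picture is of the moment at which its call begins: read the wrist's pose just before it. get_calibration takes no time and is no camera call; for the wrist camera it gives the pose at the moment of the call.
- bot.hand_in(): hands the job in, once; it reports no verdict.
The state is a dict: "time_s": time; "joint_positions": joint angles; "qvel": joint speeds; "tau": joint torques, N m; "position": TCP position; "tcp_rot": TCP orientation; "force": force on the tool from outside, world axes, zero at the start; "moment": the same for the moment, N m; "opening": opening from 0.0 (shut) to 1.0 (fully open).
Only numpy, scipy, OpenCV 4.12 (cv2) and the standard library are available. Lean on these libraries where they do the work, as an engineer would, in place of code of your own. Each camera call takes 0.05 s, during which the arm holds its last target.

### The job

Set up a dwell test on the ratchet indenter stand. Raise the ram by its knob, notch by notch, until its pawl holds it on the third notch or higher, and let go; push the reference block along the channel until it is fully home against both dowel pins under the ball. Then squeeze the release lever and finger plate together, carry the ram down gently until the ball lies on the block under the ram's own weight, and let go: never press or drop the ball on the block, never drag the block's polished face against the ball, and leave the things around in place.

Things in the scene. Friction and masses are not known exactly. Their poses are not given: they have to be found in the camera images.
- stand: Fixed ratchet indenter stand, grey and steel: base 196 x 112 mm, with a toothed column (18 x 20 mm, top at z 184 mm) at its far end, x +60 mm, teeth facing -y. Origin on the bench straight under the seat; x towards the column, y left, z up; all directions and offsets here are in this frame. Its steel anvil plate, top at z 22 mm, runs from x -108 to +38 mm; the front part is the loading apron.
- seat (a point): Point on the anvil's top, under the ball, where the block's middle belongs. The channel leading to it along +x is 53.6 mm wide between two guide strips (6 mm high, 7 mm wide, from x -102 to +14 mm). Behind it stand two fixed dowel pins (8 mm thick, 10 mm high, at x +25.4, y +-14 mm): both touch the rim of the block when it is fully home.
- block_mid (a point): Middle, half-way up, of the round steel reference block (diameter 50, 14 mm high, 0.2 to 0.27 kg). It starts in the channel on the apron and slides with 1 to 2 N. The ram overhangs the seat (arm 32, weight 48 mm across), so push low on the block's front rim with closed fingertips, the tool leaning 16 to 30 degrees so that the hand stays on the apron side.
- ram: The ram: grey carriage sliding up and down the column, with arm, brass weight and knob; 0.5 to 0.7 kg. Origin in the arm's underside, straight above the seat, 69 mm above the anvil with the ram lowest, 115 mm at its highest. It clicks upward past its sprung pawl (8 to 16 N, 9 mm a notch) and cannot sink on its own; let go, it sinks onto the nearest notch below. It starts lower than the third notch.
- ball_zone (a point): Middle of where the ball's lowest point may be with the ram lowest: 4.3 mm above the anvil, and it rises with the ram. The 10 mm ball is the end of a thin spindle clamped by hand in the knurled nut under the arm; how far it sticks out differs by up to 3.2 mm either way from one setting to the next, so where it meets the block must be felt.
- notch3 (a point): Where the ram's origin is when it hangs on its third notch, 23.6 mm above its lowest place (first notch 5.6, second 14.6, fourth 32.6, fifth 41.6 mm). The pawl falls in 2 to 4 mm above each notch.
- knob_mid (a point): Middle of the upright black cylindrical knob on top of the ram's brass weight, straight above the ball: diameter 24, 20 mm high. The weight (48 mm across) begins 26 mm under this point. With the ram lowest it is 157 mm above the bench. Lift the ram by it.
- pawl (a joint): Angle of the release lever, rad: 0 = lever leaning out, pawl nose home in the teeth; 0.125 = nose clear of the teeth; 0.18 = stop. A spring pushes it back (8 N at the lever's middle at rest, 12 N at the stop). Between two notches the nose rides on a tooth and the lever reads up to 0.11 by itself.
- lever_mid (a point): Outer (-y) face of the upright steel release lever, at the height to squeeze it; face 20 mm wide, its top 20 mm above this point. It rides on the ram, hinged on an axis along x 28 mm below this point. Squeezed, its face moves 5 mm in +y, towards the column, and takes the pawl's nose out of the teeth, clear after 3.5 mm.
- plate_mid (a point): Outer (+y) face of the ram's fixed upright finger plate, level with the lever across the column, 24.5 mm from the column's middle; 22 mm wide, bare from 30 mm below to 19 mm above this point. Over both faces: 52 mm at rest, 47 mm with the lever at its stop. Squeezed from above, fingers across y, the column between them, with 15 to 25 N, they also carry the ram; it may settle a millimetre or two.
- spare_block: Bystander: another round steel block, diameter 60, 10 mm high, on the bench beside the stand on its -y side. Origin at its underside.
- loupe: Bystander: black stand loupe, diameter 40, 34 mm high, on the bench on the stand's +y side. Origin at its underside.
- oil_bottle: Bystander: small oiler bottle, diameter 39, 135 mm high, behind the stand on the right. Origin at its underside.
- calliper: Bystander: vernier calliper lying on the bench right of the stand, by the computer. Origin at its underside.
There are look-alikes about, which are no part of the job. Leave any orange look-alike of the part that bears block_mid alone.

How it is judged:
By the outcome, as a careful person would: the job done as asked, in the order asked, and still so for the second after the job is handed in, with the robot touching nothing.
It also fails if it takes over 66 s, if anything falls off the work surface, if the arm or the gripper's body presses on something with over 40 N, if the wrist force passes 120 N, or if a joint passes its speed limit or range.

## Working session

There is one attempt and no reset: what is moved stays moved. The work goes in short steps, Python scripts to look and compute and a tool call to move; the robot and the scene stay as the last step left them, time stands still between calls to the robot, and variables do not carry over. Pictures are saved under pics/ and viewed, and the job is handed in when it is done.

Besides the shell and the picture viewer there is one more tool, called after ">>>" in YAML: its name, and indented under it one key for each argument. play_rows: Moves the arm, as the interface text tells. Its arguments: {"type":"object","properties":{"fingers":{"type":"array"},"linear":{"type":"array"},"rot":{"type":"array"}},"required":["fingers","linear","rot"]}

```bash
ls; mkdir -p pics
python3 - <<'E'
from rig import bot,capture,get_calibration
import cv2,numpy as np
s=bot.read_state();print(s)
for n in ["scene","top","wrist"]:
    c=get_calibration(n);print(n,c['vfov'],c['cx'],c['cy'],np.round(c['camera_from_world'],4).tolist(),[k for k in c])
    cv2.imwrite(f'pics/{n}0.png',capture(n)[:,:,::-1])
E
```

```text
pics
{'time_s': 0.0, 'joint_positions': array([ 6.58632361e+01,  3.02792883e+01,  8.21565068e+01,  3.43951831e-04,
        6.76872519e+01, -1.02262621e+01]), 'qvel': array([ 0.03670206, -0.05489693,  0.04481846,  0.09802237, -0.03880392,
        0.15346694]), 'tau': array([ 7.50502895e-04, -4.40044034e+01, -1.76594174e+01,  6.34429394e-02,
        5.82038832e-02, -1.86368438e-04]), 'position': array([0.14991158, 0.60600893, 0.22156749]), 'tcp_rot': array([[-9.70671713e-01,  2.40407248e-01, -8.83245371e-04],
       [ 2.40408560e-01,  9.70669816e-01, -1.95754428e-03],
       [ 3.86731789e-04, -2.11247261e-03, -9.99997694e-01]]), 'force': array([-0.01221205, -0.65532714,  0.37914321]), 'moment': array([-2.62094508e-05,  3.30359493e-02,  3.51317092e-02]), 'opening': 1.0015587045438412}
scene 44.51352576021119 312.73294871394677 237.63534442920007 [[-0.8977, -0.4404, 0.0129, 0.4663], [-0.3435, 0.6813, -0.6464, 0.3689], [0.2759, -0.5848, -0.7629, 1.0532], [0.0, 0.0, 0.0, 1.0]] ['vfov', 'cx', 'cy', 'camera_from_world']
top 56.111162039062286 324.4445561892147 240.6333671411927 [[-0.0077, -0.9998, -0.0183, -0.1047], [-0.9885, 0.0104, -0.1509, 0.6039], [0.1511, 0.0169, -0.9884, 0.9713], [0.0, 0.0, 0.0, 1.0]] ['vfov', 'cx', 'cy', 'camera_from_world']
wrist 64.99035467357565 313.81471142785347 240.16694443460946 [[0.2411, 0.9705, -0.0009, -0.6251], [0.9358, -0.2322, 0.2651, -0.0305], [0.2571, -0.0647, -0.9642, 0.392], [0.0, 0.0, 0.0, 1.0]] ['vfov', 'cx', 'cy', 'camera_from_world']
```

View pics/scene0.png

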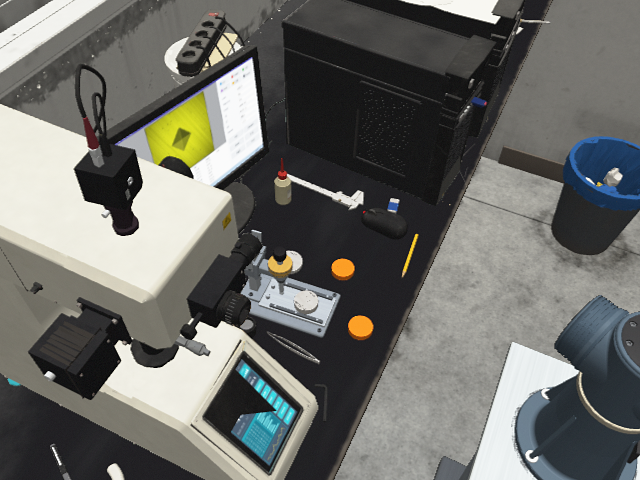

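View pics/top0.png

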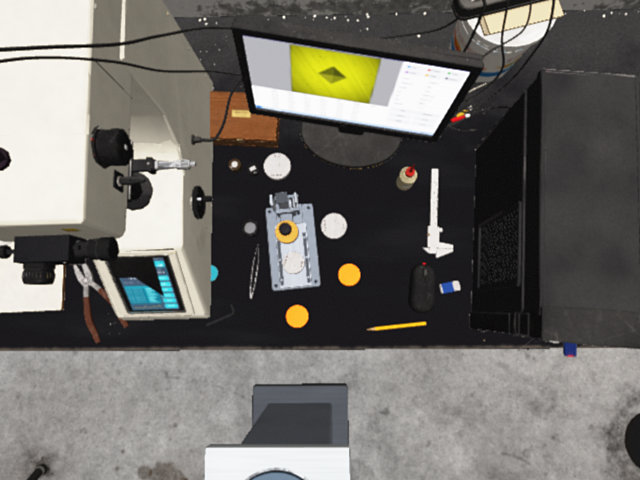

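View pics/wrist0.png

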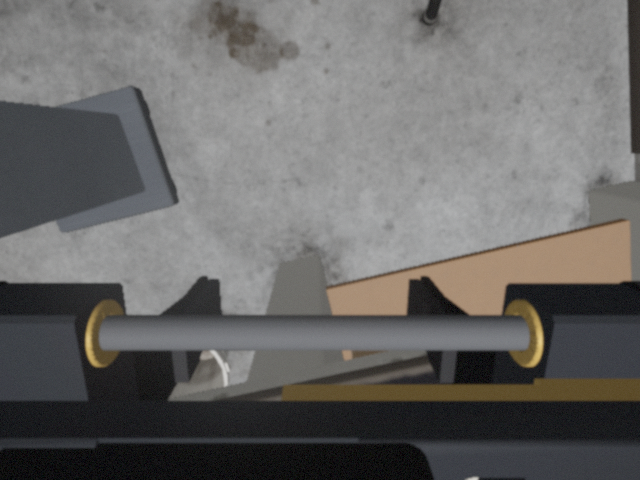

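```bash
cat > h.py <<'E'
import numpy as np,cv2
from rig import bot,capture,get_calibration
def cam(n):
    c=get_calibration(n);f=240/np.tan(np.radians(c['vfov']/2));return f,c['cx'],c['cy'],np.array(c['camera_from_world'])
def ray(cm,u,v):
    f,cx,cy,T=cm;R=T[:3,:3];o=-R.T@T[:3,3];d=R.T@np.array([(u-cx)/f,(v-cy)/f,1]);return o,d/np.linalg.norm(d)
def onz(cm,u,v,z):
    o,d=ray(cm,u,v);return o+d*(z-o[2])/d[2]
def proj(cm,p):
    f,cx,cy,T=cm;q=T[:3,:3]@np.asarray(p,float)+T[:3,3];return np.array([f*q[0]/q[2]+cx,f*q[1]/q[2]+cy])
def tri(rs):
    A=np.zeros((3,3));b=np.zeros(3)
    for o,d in rs:
        P=np.eye(3)-np.outer(d,d);A+=P;b+=P@o
    p=np.linalg.solve(A,b);return p,[np.linalg.norm(np.cross(p-o,d)) for o,d in rs]
def crop(src,dst,x0,y0,x1,y1,k):
    im=cv2.imread(src)[y0:y1,x0:x1];cv2.imwrite(dst,cv2.resize(im,None,fx=k,fy=k,interpolation=cv2.INTER_CUBIC))
E
python3 - <<'E'
from h import *
for n in["scene","top"]:
    o,d=ray(cam(n),320,240);print(n,o,d)
crop('pics/top0.png','pics/topc.png',230,180,370,340,5)
crop('pics/scene0.png','pics/scenec.png',220,220,370,350,5)
t=cam('top')
for u,v in [(272,204),(312,205),(318,288),(272,291),(0,347),(210,347),(470,347),(210,90)]: print(u,v,onz(t,u,v,0.0).round(3))
E
```

```text
scene [0.25478427 0.56993969 1.03585212] [ 0.26334116 -0.58742121 -0.76523706]
top [ 0.4493558  -0.12734397  1.04924673] [ 0.15255681  0.02677908 -0.98793183]
272 204 [0.7   0.015 0.   ]
312 205 [ 0.696 -0.08   0.   ]
318 288 [ 0.499 -0.094  0.   ]
272 291 [0.493 0.013 0.   ]
0 347 [0.37 0.64 0.  ]
210 347 [0.367 0.154 0.   ]
470 347 [ 0.363 -0.437  0.   ]
210 90 [0.993 0.173 0.   ]
```

View pics/topc.png

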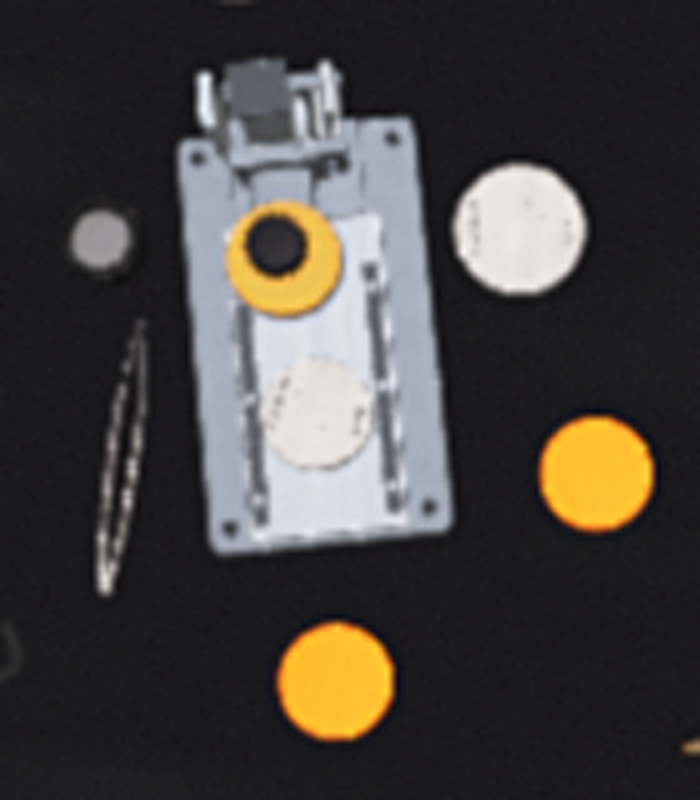

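View pics/scenec.png

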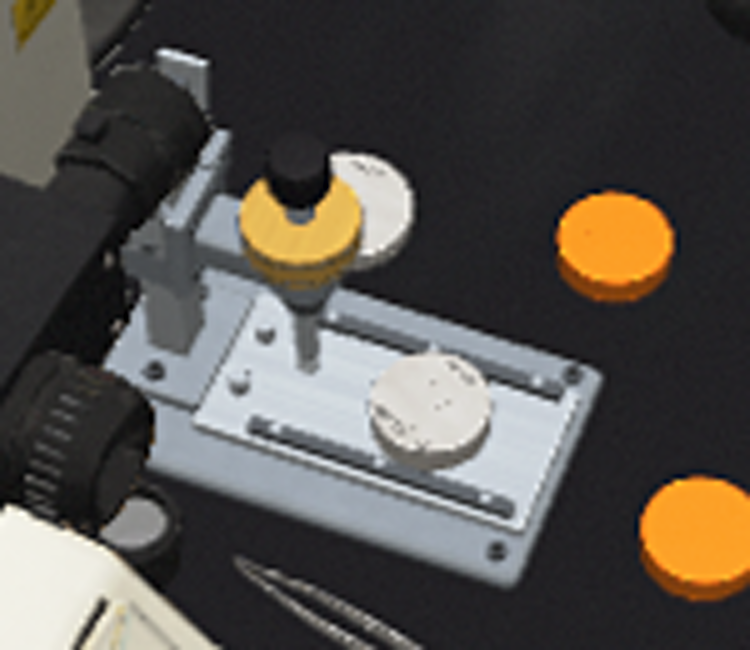

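Run:
```python
from h import *
crop('pics/top0.png','pics/topA.png',255,185,335,245,10)
crop('pics/top0.png','pics/topB.png',255,240,335,300,10)
crop('pics/scene0.png','pics/scA.png',235,225,315,285,10)
crop('pics/scene0.png','pics/scB.png',255,280,335,340,10)
t=cam('top')
for u,v in [(210,200),(200,185),(200,215),(210,250),(212,320),(130,320),(115,245),(200,80)]: print(u,v,[onz(t,u,v,z).round(3).tolist() for z in(0.1,.2,.3)])
```

```text
210 200 [[0.686, 0.137, 0.1], [0.661, 0.109, 0.2], [0.636, 0.081, 0.3]]
200 185 [[0.72, 0.16, 0.1], [0.692, 0.13, 0.2], [0.663, 0.099, 0.3]]
200 215 [[0.653, 0.158, 0.1], [0.632, 0.128, 0.2], [0.61, 0.098, 0.3]]
210 250 [[0.577, 0.134, 0.1], [0.563, 0.106, 0.2], [0.55, 0.079, 0.3]]
212 320 [[0.429, 0.125, 0.1], [0.432, 0.098, 0.2], [0.434, 0.072, 0.3]]
130 320 [[0.431, 0.297, 0.1], [0.433, 0.253, 0.2], [0.435, 0.208, 0.3]]
115 245 [[0.59, 0.339, 0.1], [0.575, 0.29, 0.2], [0.56, 0.241, 0.3]]
200 80 [[0.966, 0.168, 0.1], [0.912, 0.137, 0.2], [0.857, 0.106, 0.3]]
```

View pics/topA.png

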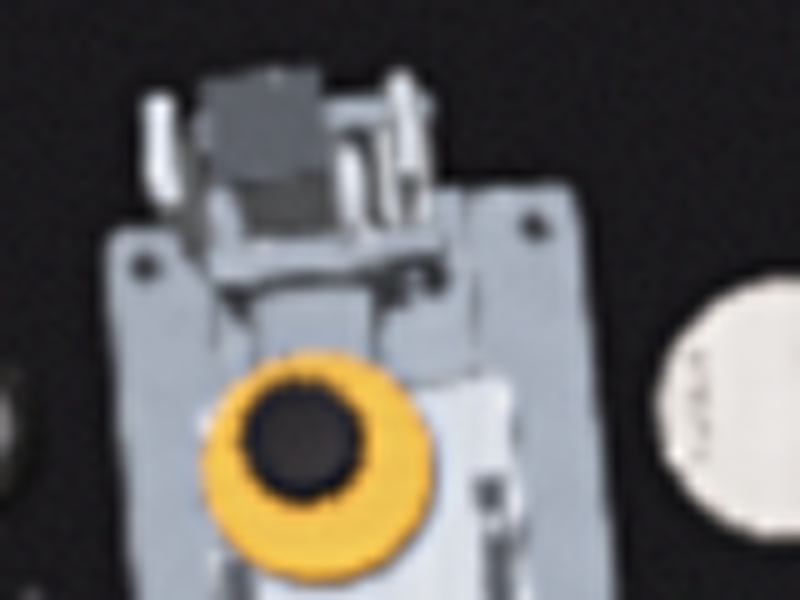

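View pics/topB.png

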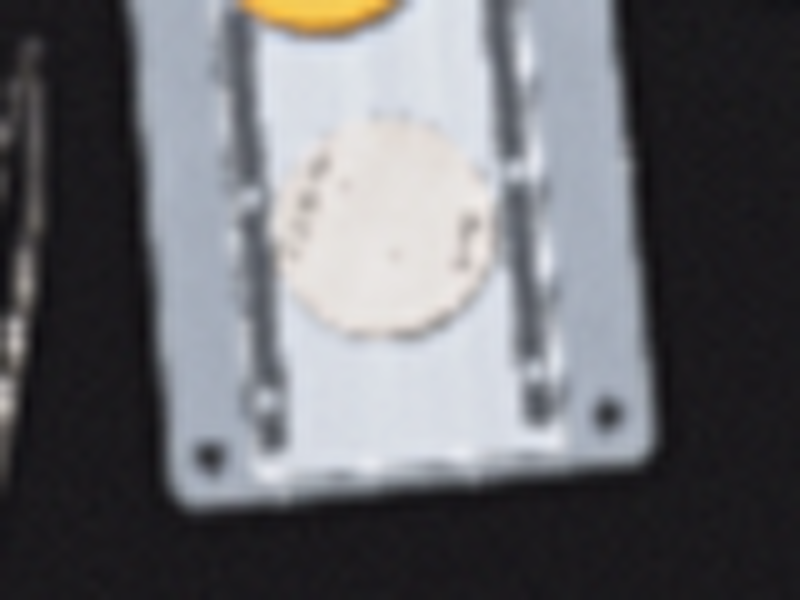

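View pics/scA.png

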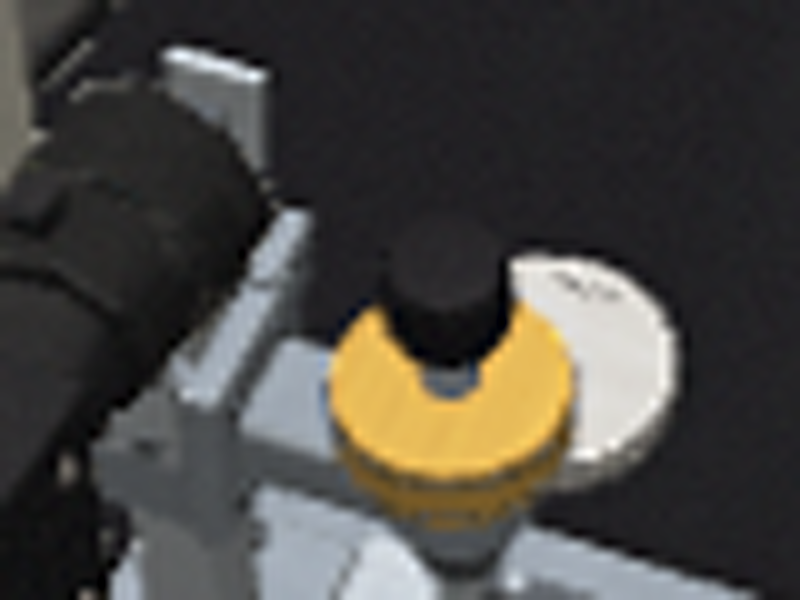

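View pics/scB.png

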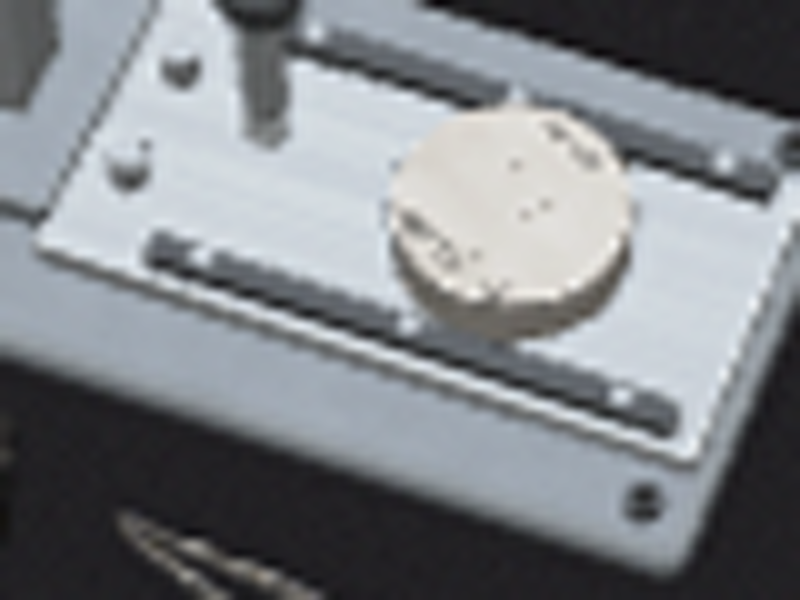

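```bash
cat > fit.py <<'E'
from h import *
from scipy.optimize import least_squares
t=cam('top');s=cam('scene')
def cen(n,m):
    k=cv2.connectedComponentsWithStats(m.astype(np.uint8));return k
top=cv2.imread('pics/top0.png');sc=cv2.imread('pics/scene0.png')
# (cam,u,v,x,y sign*W or value,z)
C=[('t',280.5,288,-108,('W',1),22),('t',311.5,285.2,-108,('W',-1),22),
('t',282.1,285.0,-102,30.3,28),('t',309,282.2,-102,-30.3,28),('t',304,232.7,14,-30.3,28),
('s',324.5,326.3,-108,('W',1),22),('s',258.8,304.3,38,('W',1),22),
('s',322.3,321.3,-102,30.3,28),('s',270,304.5,14,30.3,28),('s',332.3,298,-102,-30.3,28),
('s',273.2,285.8,25.4,-14,32),('s',267.8,295.8,25.4,14,32),
]
def W(p,x,y,z):
    c,n=np.cos(p[2]),np.sin(p[2]);return np.array([p[0]+(c*x-n*y)/1e3,p[1]+(n*x+c*y)/1e3,z/1e3])
def res(p):
    r=[]
    for k,u,v,x,y,z in C:
        yy=y[1]*p[3]*100 if isinstance(y,tuple) else y
        r+=list(proj(t if k=='t' else s,W(p,x,yy,z))-[u,v])
    return np.array(r)
f=least_squares(res,[.6,-.03,0.1,.35],loss='soft_l1')
print(f.x,np.degrees(f.x[2]));print(res(f.x).reshape(-1,2).round(1).tolist())
p=f.x
E
python3 - <<'E'
from fit import *
def inv(q): 
    c,n=np.cos(p[2]),np.sin(p[2]);d=(q[:2]-p[:2])*1e3;return np.array([c*d[0]+n*d[1],-n*d[0]+c*d[1],q[2]*1e3]).round(1)
print('knob pix top view',onz(t,285.3,228.7,.167),)
# knob top in top: (303,437)A ; scene top: (448,258)A
a,e=tri([ray(t,285.3,228.7),ray(s,279.8,250.6)]);print('knobtop',a,e,inv(a))
# block top centre: top B(385,227) scene B(512,204)
a,e=tri([ray(t,293.5,262.7),ray(s,306.2,300.4)]);print('block',a,e,inv(a),inv(onz(t,293.5,262.7,.036)),inv(onz(s,306.2,300.4,.036)))
for z in(.157,.16,.165,.17,.18): print(z,inv(onz(t,285.3,228.7,z)),inv(onz(s,279.8,250.6,z)))
print('col',inv(onz(t,281.2,197.5,.184)))
# ball bottom scene B(265,140)
print('ball',[inv(onz(s,281.5,294,.022+h)) for h in(0.004,.01,.015,.02)])
print('lever top etc', [inv(onz(t,295.5,192.5,z)) for z in(.12,.14,.16)],[inv(onz(t,271,194.5,z)) for z in(.12,.14,.16)])
E
```

```text
[ 0.60834654 -0.03339401  0.09925054  0.35395057] 5.6866368486939125
[[-0.0, 0.5], [-0.1, -0.1], [0.1, 0.4], [-0.2, 0.4], [-0.3, -0.4], [0.2, -0.2], [-0.7, 0.0], [0.5, 0.2], [-0.3, -0.2], [0.4, 0.2], [-0.3, -0.7], [-0.2, -0.4]]
knob pix top view [ 0.60911118 -0.03437635  0.167     ]
knobtop [ 0.60828849 -0.03490718  0.17254431] [np.float64(0.00018518695013674684), np.float64(0.00018518695013707102)] [ -0.2  -1.5 172.5]
block [ 0.55443294 -0.03955802  0.03527075] [np.float64(0.00013439124990496907), np.float64(0.00013439124990490743)] [-54.3  -0.8  35.3] [-54.2  -0.8  36. ] [-54.6  -0.3  36. ]
0.157 [  2.6  -0.2 157. ] [  5.2 -13.  157. ]
0.16 [  2.   -0.4 160. ] [  4.2 -10.7 160. ]
0.165 [  1.   -0.9 165. ] [  2.5  -7.1 165. ]
0.17 [ 1.0e-01 -1.3e+00  1.7e+02] [  0.8  -3.4 170. ]
0.18 [ -1.8  -2.2 180. ] [ -2.5   4.  180. ]
col [ 60.7  -0.3 184. ]
ball [array([ 1.6, -3.3, 26. ]), array([-0.1,  0.5, 32. ]), array([-1.6,  3.7, 37. ]), array([-3. ,  6.8, 42. ])]
lever top etc [array([ 85. , -25.9, 120. ]), array([ 79.6, -27. , 140. ]), array([ 74.2, -28.1, 160. ])] [array([ 86.5,  26.4, 120. ]), array([ 81. ,  24.1, 140. ]), array([ 75.6,  21.9, 160. ])]
```

```bash
python3 - <<'E'
from fit import *
for n,a,b in [('tabletcorner',(211,318),(317,392)),('tab far corner',(181,250),(243,340)),('dial-scene knob',(209,200),(240,318)),('dial-scene barrel',(209,200),(262,245)),('blackbox',(118,245),(262,245)),('blackbox2',(118,245),(250,310)),('boxcorner',(130,245),(152,293)),('bigcorner',(211,90),(240,200))]:
    q,e=tri([ray(t,*a),ray(s,*b)]);print(n,q.round(3),round(e[0],4))
E
python3 -c "
from h import *
crop('pics/scene0.png','pics/scC.png',60,130,340,420,2)
crop('pics/top0.png','pics/topC.png',0,60,230,350,2)"
```

```text
[ 0.60834654 -0.03339401  0.09925054  0.35395057] 5.6866368486939125
[[-0.0, 0.5], [-0.1, -0.1], [0.1, 0.4], [-0.2, 0.4], [-0.3, -0.4], [0.2, -0.2], [-0.7, 0.0], [0.5, 0.2], [-0.3, -0.2], [0.4, 0.2], [-0.3, -0.7], [-0.2, -0.4]]
tabletcorner [0.438 0.14  0.057] 0.005
tab far corner [0.567 0.168 0.183] 0.0011
dial-scene knob [0.642 0.117 0.149] 0.0318
dial-scene barrel [0.606 0.071 0.319] 0.0254
blackbox [0.53  0.161 0.448] 0.0086
blackbox2 [0.537 0.204 0.353] 0.0153
boxcorner [0.603 0.224 0.348] 0.0558
bigcorner [0.699 0.043 0.404] 0.0754
```

View pics/scC.png

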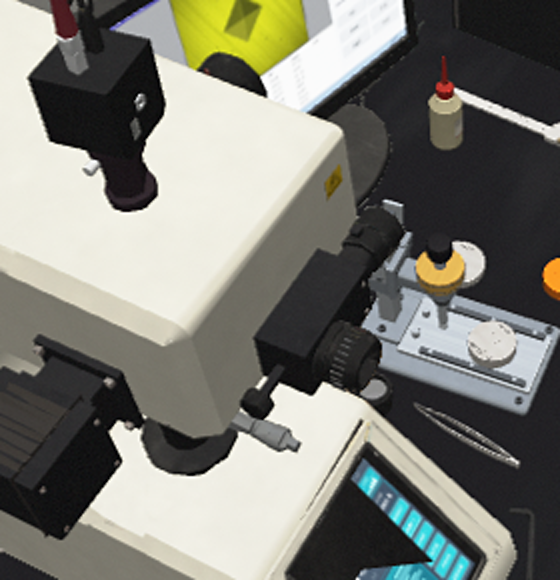

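View pics/topC.png

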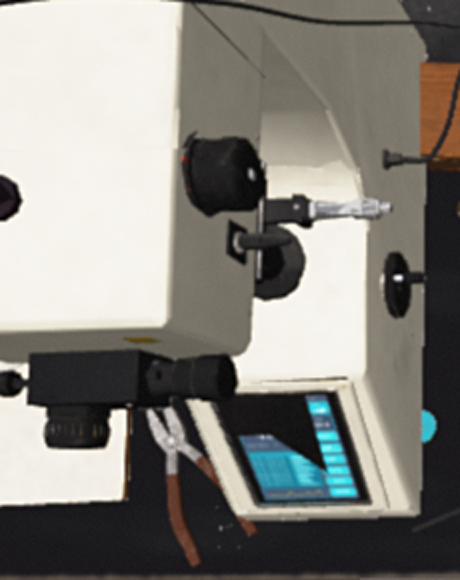

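```bash
cat > plan.py <<'E'
import json,os
from h import *
from scipy.spatial.transform import Rotation as Ro
S0=np.array([.60835,-.03339]);PSI=np.radians(5.69)
c_,s_=np.cos(PSI),np.sin(PSI);RS=np.array([[c_,-s_,0],[s_,c_,0],[0,0,1]])
def w(x,y,z): return np.array([*(S0+(RS@[x,y,0])[:2]/1e3),z/1e3])
def st(q): 
    d=np.array(q,float);d[:2]-=S0;return RS.T@d*1e3
# tool: y along stand y (sign), z down with lean deg (positive: hand on -x side)
def Rt(lean=0,yaw=0):
    y=np.array([0,1,0]);z=np.array([np.sin(np.radians(lean)),0,-np.cos(np.radians(lean))]);x=np.cross(y,z)
    return RS@Ro.from_euler('z',yaw,degrees=True).as_matrix()@np.column_stack([x,y,z])
def rel(p0,R0,p,R):
    return (R0.T@(np.array(p)-p0)*1e3).round(1).tolist(), np.degrees(Ro.from_matrix(R0.T@R).as_rotvec()).round(2).tolist()
E
python3 - <<'E'
from plan import *
s=bot.read_state();R=s['tcp_rot'];o,d=ray(cam('wrist'),320,240)
print('cam in tool',R.T@(o-s['position'])*1e3,R.T@d)
yaw0=np.degrees(np.arctan2(-R[0,1],R[1,1]));print(yaw0, Rt())
def Ryaw(a):
    a=np.radians(a);y=np.array([-np.sin(a),np.cos(a),0]);z=np.array([0,0,-1.]);return np.column_stack([np.cross(y,z),y,z])
p0=np.array([.15,.607,.223]);R0=Ryaw(yaw0)
pts=[]
for r in(.56,.5,.45): pts.append((r,76.1,.30))
for a in range(70,-6,-7): pts.append((.43,a,.34))
n=len(pts)
for i,(r,a,z) in enumerate(pts):
    p=np.array([r*np.cos(np.radians(a)),r*np.sin(np.radians(a)),z])
    print(rel(p0,R0,p,Ryaw(yaw0+(5.69-yaw0)*(i+1)/n)),p.round(3))
E
```

```text
cam in tool [  73.98567794    0.80039092 -163.82633614] [-0.26500127  0.01734676  0.96409202]
-13.910017621066318 [[-0.99507289 -0.09914608  0.        ]
 [-0.09914608  0.99507289  0.        ]
 [ 0.          0.         -1.        ]]
([-0.2, -65.3, -77.0], [0.0, 0.0, -1.4]) [0.135 0.544 0.3  ]
([-0.2, -125.3, -77.0], [0.0, 0.0, -2.8]) [0.12  0.485 0.3  ]
([-0.2, -175.3, -77.0], [0.0, 0.0, -4.2]) [0.108 0.437 0.3  ]
([-45.9, -197.7, -117.0], [0.0, 0.0, -5.6]) [0.147 0.404 0.34 ]
([-97.7, -206.4, -117.0], [0.0, 0.0, -7.0]) [0.195 0.383 0.34 ]
([-148.0, -221.4, -117.0], [0.0, 0.0, -8.4]) [0.24  0.356 0.34 ]
([-196.1, -242.4, -117.0], [0.0, 0.0, -9.8]) [0.282 0.325 0.34 ]
([-241.3, -269.2, -117.0], [0.0, 0.0, -11.2]) [0.32  0.288 0.34 ]
([-282.9, -301.2, -117.0], [0.0, 0.0, -12.6]) [0.352 0.247 0.34 ]
([-320.3, -338.0, -117.0], [0.0, 0.0, -14.0]) [0.38  0.202 0.34 ]
([-352.9, -379.2, -117.0], [0.0, 0.0, -15.4]) [0.401 0.154 0.34 ]
([-380.3, -424.0, -117.0], [0.0, 0.0, -16.8]) [0.417 0.104 0.34 ]
([-402.0, -471.8, -117.0], [0.0, 0.0, -18.2]) [0.427 0.052 0.34 ]
([-417.7, -521.9, -117.0], [0.0, 0.0, -19.6]) [0.43 0.   0.34]
```

Run:
```python
from plan import *
t=cam('top');s=cam('scene')
print(tri([ray(t,37,282),ray(s,240,325)]),[onz(t,37,283,z).round(3) for z in(.3,.4,.45)])
```

```text
(array([0.48804626, 0.27435088, 0.44189654]), [np.float64(0.0013487711141802908), np.float64(0.0013487711141805252)]) [array([0.497, 0.369, 0.3  ]), array([0.491, 0.303, 0.4  ]), array([0.487, 0.269, 0.45 ])]
```

>>> play_rows:
  fingers: [0,0,0,0,0,0]
  linear:
    - [0,-40,-20]
    - [0,-80,-40]
    - [0,-120,-60]
    - [0,-160,-77]
    - [0,-195,-77]
    - [0,-195,-77]
  rot:
    - [0,0,0]
    - [0,0,-1]
    - [0,0,-2]
    - [0,0,-3]
    - [0,0,-4]
    - [0,0,-4]

```text
time_s: 0.75
position: [0.101, 0.4125, 0.2995]
tcp_rot: [[-0.985, 0.172, -0.002], [0.172, 0.985, -0.004], [0.001, -0.004, -1.0]]
force: [0.3, -0.1, 0.5]
opening: 1.002
```

```bash
cat >> plan.py <<'E'
def cmd():
    d=json.load(open('cmd.json'));return np.array(d['p']),np.array(d['R'])
def setcmd(p,R): json.dump({'p':list(map(float,p)),'R':np.array(R).tolist()},open('cmd.json','w'))
def applied(lin,rot):
    p,R=cmd();p2=p+R@np.array(lin)/1e3;R2=R@Ro.from_rotvec(np.radians(rot)).as_matrix();setcmd(p2,R2);return p2,R2
E
python3 - <<'E'
from plan import *
def Ryaw(a):
    a=np.radians(a);y=np.array([-np.sin(a),np.cos(a),0]);z=np.array([0,0,-1.]);return np.column_stack([np.cross(y,z),y,z])
setcmd([.15,.607,.223],Ryaw(-13.91));print(applied([0,-195,-77],[0,0,-4]))
p0,R0=cmd();print(bot.read_state()['position'])
n=16
for i,a in enumerate(np.linspace(70,0,12)):
    r=.41;p=np.array([r*np.cos(np.radians(a)),r*np.sin(np.radians(a)),.3]);print(rel(p0,R0,p,Ryaw(-9.91+15.6*(i+1)/12)))
for x in (-140,-95,-50,0): print(x,rel(p0,R0,w(x,0,240),Rt()),w(x,0,240))
E
```

```text
(array([0.1031225 , 0.41771846, 0.3       ]), array([[-0.9850793 ,  0.17210103,  0.        ],
       [ 0.17210103,  0.9850793 ,  0.        ],
       [ 0.        ,  0.        , -1.        ]]))
[0.10101858 0.41251609 0.29946254]
([-42.1, -25.6, 0.0], [0.0, 0.0, -1.3])
([-86.4, -36.0, 0.0], [0.0, 0.0, -2.6])
([-129.3, -51.3, 0.0], [0.0, 0.0, -3.9])
([-170.2, -71.3, 0.0], [0.0, 0.0, -5.2])
([-208.7, -95.6, 0.0], [0.0, 0.0, -6.5])
([-244.2, -124.1, 0.0], [0.0, 0.0, -7.8])
([-276.3, -156.3, 0.0], [0.0, 0.0, -9.1])
([-304.7, -191.9, 0.0], [0.0, 0.0, -10.4])
([-328.9, -230.5, 0.0], [0.0, 0.0, -11.7])
([-348.7, -271.4, 0.0], [0.0, 0.0, -13.0])
([-363.9, -314.3, 0.0], [0.0, 0.0, -14.3])
([-374.2, -358.7, 0.0], [0.0, 0.0, -15.6])
-140 ([-440.5, -395.1, 60.0], [0.0, 0.0, -15.6]) [ 0.4690398  -0.04727045  0.24      ]
-95 ([-483.8, -383.0, 60.0], [0.0, 0.0, -15.6]) [ 0.51381808 -0.04280888  0.24      ]
-50 ([-527.2, -370.9, 60.0], [0.0, 0.0, -15.6]) [ 0.55859636 -0.0383473   0.24      ]
0 ([-575.3, -357.4, 60.0], [0.0, 0.0, -15.6]) [ 0.60835 -0.03339  0.24   ]
```

>>> play_rows:
  fingers: [0,0,0,0,0,0,0,0,0,0,0,0,0,0,0,0,0,0]
  linear:
    - [-42,-26,0]
    - [-86,-36,0]
    - [-129,-51,0]
    - [-170,-71,0]
    - [-209,-96,0]
    - [-244,-124,0]
    - [-276,-156,0]
    - [-305,-192,0]
    - [-329,-230,0]
    - [-349,-271,0]
    - [-364,-314,0]
    - [-374,-359,0]
    - [-405,-390,10]
    - [-441,-395,20]
    - [-484,-383,30]
    - [-527,-371,50]
    - [-575,-357.5,60]
    - [-575,-357.5,60]
  rot:
    - [0,0,-1.3]
    - [0,0,-2.6]
    - [0,0,-3.9]
    - [0,0,-5.2]
    - [0,0,-6.5]
    - [0,0,-7.8]
    - [0,0,-9.1]
    - [0,0,-10.4]
    - [0,0,-11.7]
    - [0,0,-13]
    - [0,0,-14.3]
    - [0,0,-15.6]
    - [0,0,-15.6]
    - [0,0,-15.6]
    - [0,0,-15.6]
    - [0,0,-15.6]
    - [0,0,-15.6]
    - [0,0,-15.6]

```text
time_s: 2.55
position: [0.6137, -0.0338, 0.2357]
tcp_rot: [[-0.995, -0.1, 0.001], [-0.1, 0.995, 0.001], [-0.001, 0.001, -1.0]]
force: [-0.8, -0.6, -0.3]
opening: 0.999
```

Run:
```python
from plan import *
print(applied([-575,-357.5,60],[0,0,-15.6]))
s=bot.read_state();print(s['position'],s['tcp_rot'].round(4),s['joint_positions'].round(1),s['qvel'].round(1),st(s['position']))
for n in['scene','top','wrist']: cv2.imwrite(f'pics/{n}1.png',capture(n)[:,:,::-1])
s=bot.read_state();print(s['position'],st(s['position']),s['force'])
```

```text
(array([ 0.60801698, -0.03340548,  0.24      ]), array([[-0.99507289, -0.09914608,  0.        ],
       [-0.09914608,  0.99507289,  0.        ],
       [ 0.        ,  0.        , -1.        ]]))
[ 0.6137243  -0.03382178  0.23568058] [[-9.95e-01 -9.98e-02  8.00e-04]
 [-9.98e-02  9.95e-01  6.00e-04]
 [-9.00e-04  5.00e-04 -1.00e+00]] [ -13.6   28.6   82.8    0.    68.5 -109.3] [-0.5 -4.4  5.3 -1.5  4.3 -0.7] [  5.30500661  -0.96249184 235.68058288]
[ 0.60776074 -0.03357609  0.23850018] [-6.04806379e-01 -1.26747920e-01  2.38500177e+02] [-0.57209455  0.84076463 -0.09204228]
```

View pics/wrist1.png

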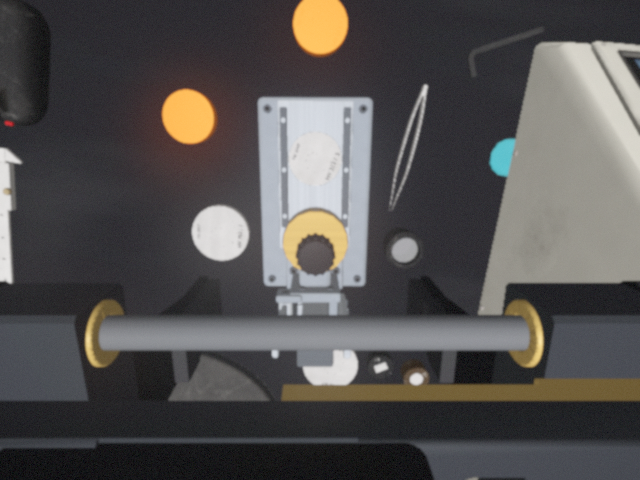

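View pics/scene1.png

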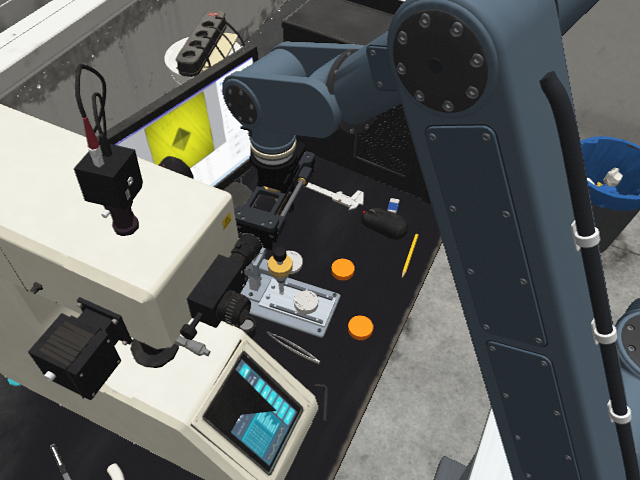

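View pics/top1.png

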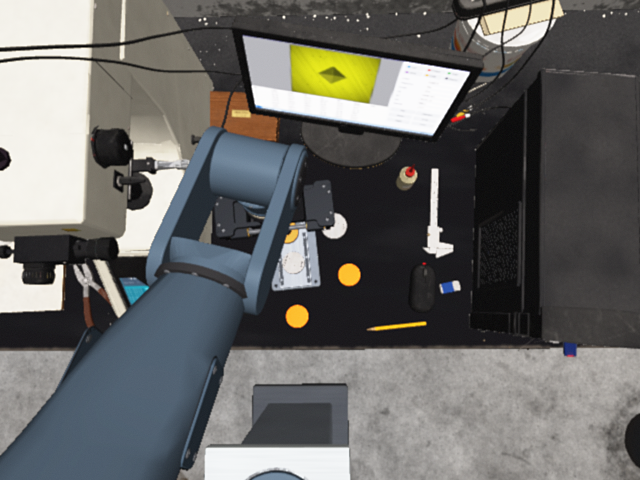

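Run:
```python
from plan import *
cm=cam('wrist');im=capture('wrist')[:,:,::-1];cv2.imwrite('pics/wrist2.png',im)
import pickle;pickle.dump(cm,open('w2.pkl','wb'))
crop('pics/wrist2.png','pics/w2a.png',250,80,390,290,3.8) if 0 else None
i=im[90:300,240:400];cv2.imwrite('pics/w2a.png',cv2.resize(i,None,fx=3.7,fy=2.8*1.32,interpolation=cv2.INTER_CUBIC)[:,:])
print(bot.read_state()['position'],bot.read_state()['qvel'].round(2))
i=im[270:380,250:390];cv2.imwrite('pics/w2b.png',cv2.resize(i,None,fx=5,fy=5,interpolation=cv2.INTER_CUBIC))
i=im[90:210,250:390];cv2.imwrite('pics/w2a.png',cv2.resize(i,None,fx=5,fy=5,interpolation=cv2.INTER_CUBIC))
i=im[195:315,250:390];cv2.imwrite('pics/w2c.png',cv2.resize(i,None,fx=5,fy=5,interpolation=cv2.INTER_CUBIC))
```

```text
[ 0.60730684 -0.03361401  0.23924835] [-0.19 -1.74  0.69  0.   -0.12 -0.01]
```

View pics/w2a.png

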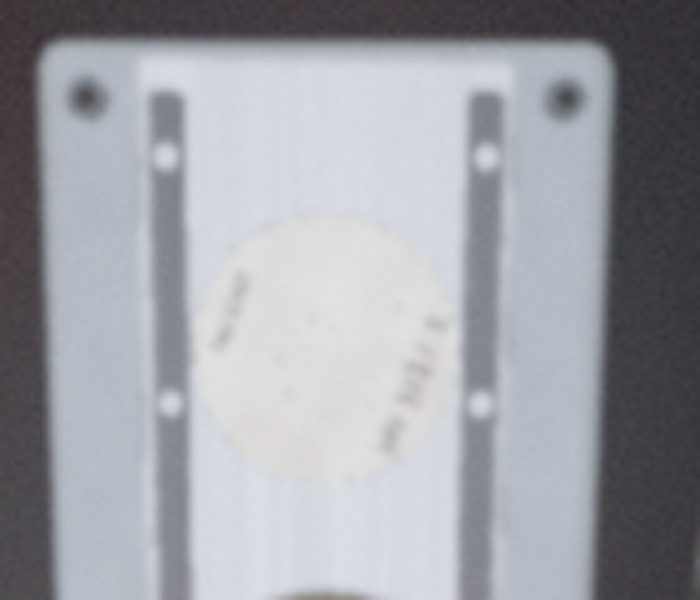

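View pics/w2c.png

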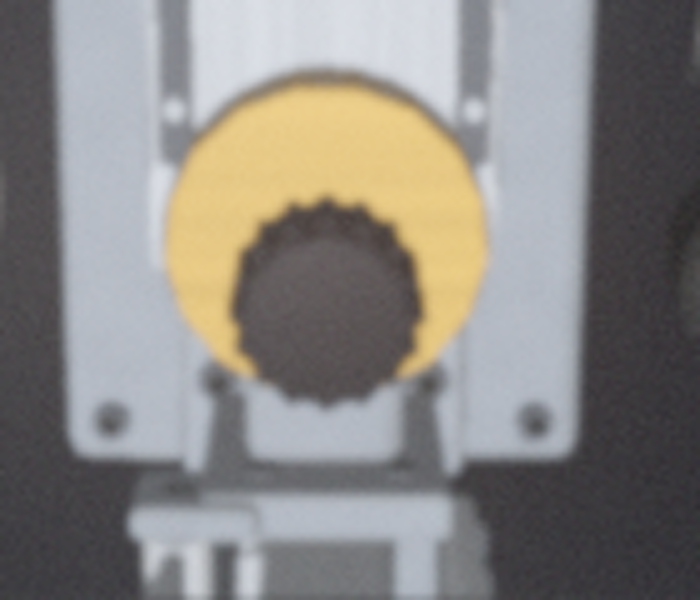

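View pics/w2b.png

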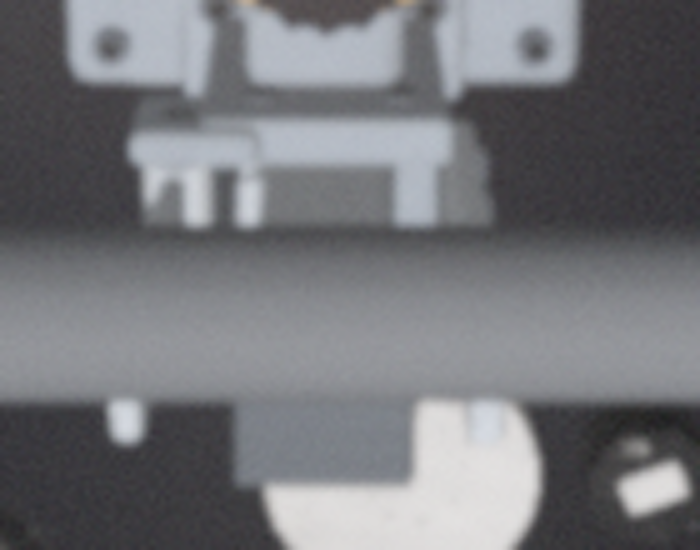

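Run:
```python
from fit import *
import pickle,plan
wc=pickle.load(open('w2.pkl','rb'))
pw=np.array([plan.S0[0],plan.S0[1],plan.PSI])
P=[(283.6,108.4,-102,-30.3,28),(347.2,108.4,-102,30.3,28),(284.4,227.4,14,-30.3,28),(345.6,227.4,14,30.3,28)]
r=lambda q:np.concatenate([proj(wc,W(q,x,y,z))-[u,v] for u,v,x,y,z in P])
print('res fixed',r(pw).reshape(-1,2).round(1).tolist())
f=least_squares(r,pw);print(f.x,np.degrees(f.x[2]),r(f.x).reshape(-1,2).round(1).tolist())
st=plan.st
print('block',st(onz(wc,315,160,.036)))
print('knob',st(onz(wc,316,259,.1725)),st(onz(wc,316,259,.1765)))
print('col far edge',st(onz(wc,297,367,.184)),st(onz(wc,332.6,367,.184)))
def onx(u,v,x):
    o,d=ray(wc,u,v);a=st(o);b=st(o+d);k=(x-a[0])/(b[0]-a[0]);return a+k*(b-a)
print('lever',onx(272,359,70),onx(279.6,359,70),'plate',onx(344,358.5,71),onx(350.6,358.5,71))
print('carriage top front edge?',st(onz(wc,300,301,.13)))
```

```text
[ 0.60834654 -0.03339401  0.09925054  0.35395057] 5.6866368486939125
[[-0.0, 0.5], [-0.1, -0.1], [0.1, 0.4], [-0.2, 0.4], [-0.3, -0.4], [0.2, -0.2], [-0.7, 0.0], [0.5, 0.2], [-0.3, -0.2], [0.4, 0.2], [-0.3, -0.7], [-0.2, -0.4]]
res fixed [[-3.8, -2.2], [-2.9, -2.2], [-1.9, -0.8], [-3.7, -0.9]]
[ 0.60958056 -0.0303626   0.09697897] 5.55648547329912 [[-0.5, -0.6], [0.4, -0.4], [1.0, 0.5], [-0.9, 0.6]]
block [-52.94694629   2.7522413   36.        ]
knob [  1.47237721   2.73466086 172.5       ] [1.61844396e-01 2.70298296e+00 1.76500000e+02]
col far edge [ 72.81245569  -9.84735309 184.        ] [ 72.85318689  13.71606452 184.        ]
lever [ 70.         -26.83185813 178.99720783] [ 70.         -21.71992975 179.01050062] plate [ 71.          21.78199971 176.97319759] [ 71.          26.26102623 176.98485224]
carriage top front edge? [ 49.99554693  -9.43612046 130.        ]
```

```bash
sed -i 's/^S0=.*/S0=np.array([.6090,-.0320]);PSI=np.radians(5.63)/' plan.py
python3 - <<'E'
from plan import *
p0,R0=cmd();print(rel(p0,R0,w(0,0,144.5),Rt()))
E
```

```text
([-1.1, 1.3, 95.5], [0.0, 0.0, 0.06])
```

>>> play_rows:
  fingers: [0,0,0,0,0,60,120,150,160,160,160]
  linear:
    - [-1,1.3,20]
    - [-1,1.3,45]
    - [-1,1.3,70]
    - [-1,1.3,88]
    - [-1,1.3,95.5]
    - [-1,1.3,95.5]
    - [-1,1.3,95.5]
    - [-1,1.3,95.5]
    - [-1,1.3,95.5]
    - [-1,1.3,95.5]
    - [-1,1.3,95.5]
  rot:
    - [0,0,0]
    - [0,0,0]
    - [0,0,0]
    - [0,0,0]
    - [0,0,0]
    - [0,0,0]
    - [0,0,0]
    - [0,0,0]
    - [0,0,0]
    - [0,0,0]
    - [0,0,0]

```text
time_s: 3.85
position: [0.6092, -0.0324, 0.1444]
tcp_rot: [[-0.995, -0.099, 0.001], [-0.099, 0.995, -0.0], [-0.001, -0.0, -1.0]]
force: [-0.1, 0.7, 0.8]
opening: 0.535
```

Run:
```python
from plan import *
print(applied([-1,1.3,95.5],[0,0,0])[0])
s=bot.read_state();print(s['position'],st(s['position']),s['opening']*87,s['force'])
im=capture('wrist')[:,:,::-1];cv2.imwrite('pics/wrist3.png',im)
```

```text
[ 0.60888316 -0.03201274  0.1445    ]
[ 0.60924419 -0.03237031  0.1443842 ] [  0.20668668  -0.39247805 144.38420329] 46.56842323230944 [-0.14613928  0.68234404  0.79357043]
```

View pics/wrist3.png

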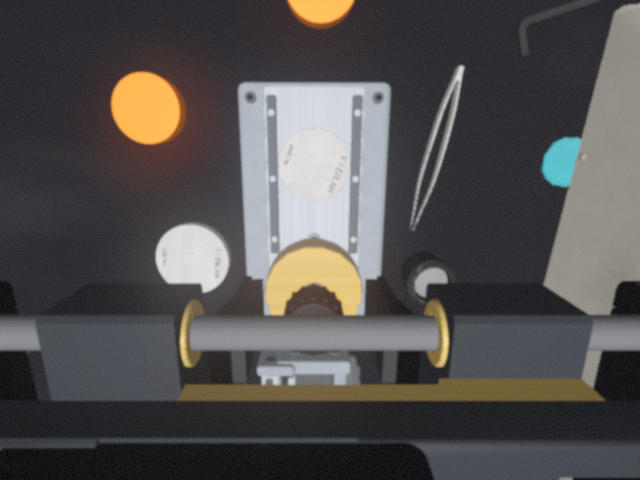

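>>> play_rows:
  fingers: [175,180,182,184,186,188,190]
  linear:
    - [0,0,0]
    - [0,0,0]
    - [0,0,0]
    - [0,0,0]
    - [0,0,0]
    - [0,0,0]
    - [0,0,0]
  rot:
    - [0,0,0]
    - [0,0,0]
    - [0,0,0]
    - [0,0,0]
    - [0,0,0]
    - [0,0,0]
    - [0,0,0]

```text
time_s: 4.6
position: [0.6091, -0.0326, 0.144]
tcp_rot: [[-0.995, -0.099, -0.0], [-0.099, 0.995, -0.0], [0.0, -0.0, -1.0]]
force: [0.4, -1.3, -1.0]
opening: 0.263
```

>>> play_rows:
  fingers: [210,230,255,255]
  linear:
    - [0,0,0]
    - [0,0,0]
    - [0,0,0]
    - [0,0,0]
  rot:
    - [0,0,0]
    - [0,0,0]
    - [0,0,0]
    - [0,0,0]

```text
time_s: 5.0
position: [0.6091, -0.0326, 0.144]
tcp_rot: [[-0.995, -0.099, -0.0], [-0.099, 0.995, -0.0], [0.0, -0.0, -1.0]]
force: [-0.2, -2.6, -0.8]
opening: 0.264
```

>>> play_rows:
  fingers: [255,255,255,255,255,255,255,255,255,255,255,255]
  linear:
    - [0,0,-2]
    - [0,0,-4]
    - [0,0,-6]
    - [0,0,-8]
    - [0,0,-10]
    - [0,0,-12]
    - [0,0,-14]
    - [0,0,-16]
    - [0,0,-18]
    - [0,0,-20]
    - [0,0,-22]
    - [0,0,-23]
  rot:
    - [0,0,0]
    - [0,0,0]
    - [0,0,0]
    - [0,0,0]
    - [0,0,0]
    - [0,0,0]
    - [0,0,0]
    - [0,0,0]
    - [0,0,0]
    - [0,0,0]
    - [0,0,0]
    - [0,0,0]

```text
time_s: 6.2
position: [0.6091, -0.0326, 0.1654]
tcp_rot: [[-0.995, -0.099, -0.0], [-0.099, 0.995, -0.0], [0.0, -0.0, -1.0]]
force: [6.2, -4.0, -17.9]
opening: 0.26
```

Run:
```python
from plan import *
print(applied([0,0,-23],[0,0,0])[0])
im=capture('wrist')[:,:,::-1];cv2.imwrite('pics/wrist4.png',im)
im=capture('scene')[:,:,::-1];cv2.imwrite('pics/scene4.png',im)
crop('pics/scene4.png','pics/sc4.png',220,190,370,350,4.5)
s=bot.read_state();print(s['position'],st(s['position']),s['force'])
```

```text
[ 0.60888316 -0.03201274  0.1675    ]
[ 0.60907649 -0.03259686  0.16555762] [ 1.75618998e-02 -6.01484531e-01  1.65557616e+02] [  5.17426932  -2.89226355 -15.53314999]
```

View pics/sc4.png

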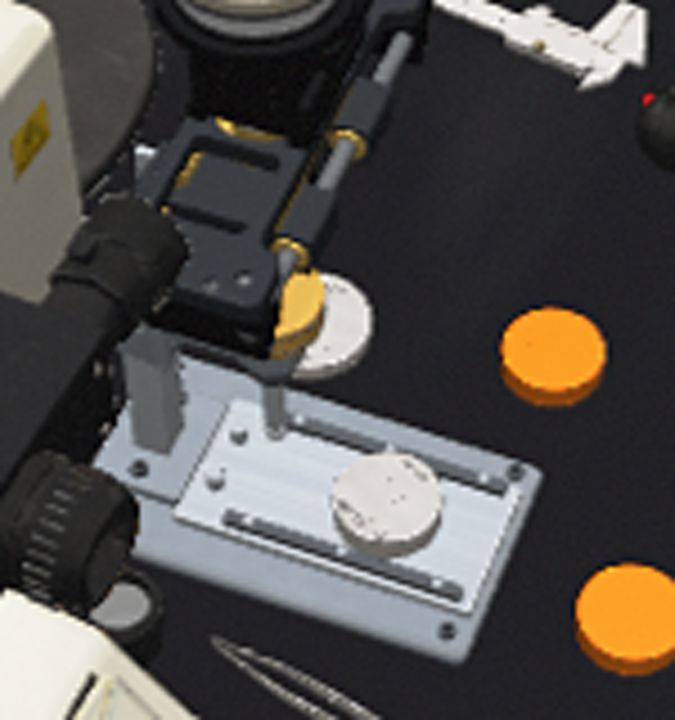

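>>> play_rows:
  fingers: [255,255,255,255,255,255,255,255]
  linear:
    - [0,0,-1.5]
    - [0,0,-2.5]
    - [0,0,-2.5]
    - [0,0,-1.5]
    - [0,0,0]
    - [0,0,1]
    - [0,0,2]
    - [0,0,2]
  rot:
    - [0,0,0]
    - [0,0,0]
    - [0,0,0]
    - [0,0,0]
    - [0,0,0]
    - [0,0,0]
    - [0,0,0]
    - [0,0,0]

```text
time_s: 7.1
position: [0.6092, -0.0326, 0.1673]
tcp_rot: [[-0.995, -0.099, 0.001], [-0.099, 0.995, -0.001], [-0.001, -0.001, -1.0]]
force: [-2.3, -3.7, 6.3]
opening: 0.264
```

Run:
```python
from plan import *
print(applied([0,0,2],[0,0,0])[0])
im=capture('scene')[:,:,::-1];cv2.imwrite('pics/scene5.png',im)
s=bot.read_state();print(s['position'],st(s['position']),s['force'])
sc=cam('scene')
for z in(10,15,20,25,30): print(z,proj(sc,w(0,0,z+22)),proj(sc,w(0,0,z+100)))
a=cv2.imread('pics/scene0.png')[260:310,255:305];b=im[260:310,255:305]
cv2.imwrite('pics/cmp.png',cv2.resize(np.hstack([a,cv2.imread('pics/scene4.png')[260:310,255:305],b]),None,fx=5.3,fy=5.3,interpolation=cv2.INTER_CUBIC))
```

```text
[ 0.60888316 -0.03201274  0.1655    ]
[ 0.60919247 -0.03258919  0.16733079] [ 1.33741324e-01 -6.05234282e-01  1.67330791e+02] [-1.30815806 -3.67554566  6.33380844]
10 [280.94718083 294.16790873] [279.82299974 271.49853281]
15 [280.87842991 292.78153015] [279.74697672 269.96551075]
20 [280.80924477 291.38639564] [279.67044868 268.42230492]
25 [280.7396213  289.98242199] [279.59341058 266.86881353]
30 [280.66955531 288.56952493] [279.5158573  265.30493339]
```

View pics/cmp.png

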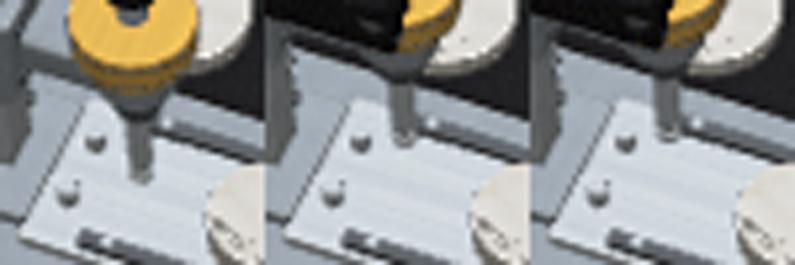

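>>> play_rows:
  fingers: [255,255,255,255,255,255,255,255,255,255,255,255,255,255,255]
  linear:
    - [0,0,-2]
    - [0,0,-4]
    - [0,0,-6]
    - [0,0,-8]
    - [0,0,-10]
    - [0,0,-12]
    - [0,0,-14]
    - [0,0,-16]
    - [0,0,-16.5]
    - [0,0,-15]
    - [0,0,-13]
    - [0,0,-11.5]
    - [0,0,-10]
    - [0,0,-10]
    - [0,0,-10]
  rot:
    - [0,0,0]
    - [0,0,0]
    - [0,0,0]
    - [0,0,0]
    - [0,0,0]
    - [0,0,0]
    - [0,0,0]
    - [0,0,0]
    - [0,0,0]
    - [0,0,0]
    - [0,0,0]
    - [0,0,0]
    - [0,0,0]
    - [0,0,0]
    - [0,0,0]

```text
time_s: 8.65
position: [0.6091, -0.0326, 0.175]
tcp_rot: [[-0.995, -0.099, 0.0], [-0.099, 0.995, -0.0], [-0.0, -0.0, -1.0]]
force: [1.8, -5.4, -5.4]
opening: 0.261
```

>>> play_rows:
  fingers: [255,255,255]
  linear:
    - [0,0,1.5]
    - [0,0,2]
    - [0,0,2]
  rot:
    - [0,0,0]
    - [0,0,0]
    - [0,0,0]

```text
time_s: 8.95
position: [0.6092, -0.0325, 0.1746]
tcp_rot: [[-0.995, -0.099, 0.001], [-0.099, 0.995, -0.001], [-0.001, -0.001, -1.0]]
force: [-1.9, -5.3, 4.1]
opening: 0.256
```

Run:
```python
from plan import *
applied([0,0,-10],[0,0,0]);print(applied([0,0,2],[0,0,0])[0])
im=capture('scene')[:,:,::-1];cv2.imwrite('pics/scene6.png',im)
s=bot.read_state();print(s['position'],s['force'])
cv2.imwrite('pics/cmp.png',cv2.resize(np.hstack([cv2.imread(f'pics/scene{k}.png')[255:305,255:305] for k in(0,5,6)]),None,fx=5.3,fy=5.3,interpolation=cv2.INTER_CUBIC))
```

```text
[ 0.60888316 -0.03201274  0.1735    ]
[ 0.60919586 -0.03258005  0.17459336] [-1.74588374 -4.67580046  6.43414829]
```

View pics/cmp.png

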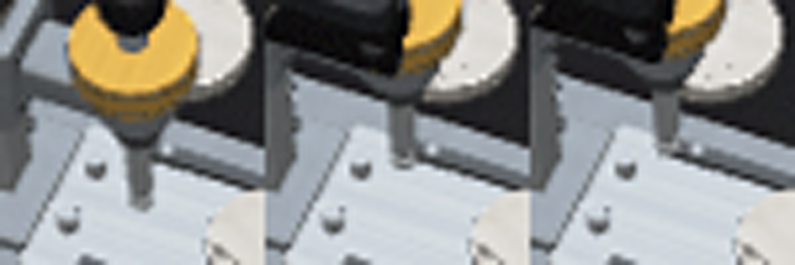

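>>> play_rows:
  fingers: [255,200,150,100,60,60,60,60,60]
  linear:
    - [0,0,-0.8]
    - [0,0,-0.8]
    - [0,0,-0.8]
    - [0,0,-0.8]
    - [0,0,-0.8]
    - [0,0,-15]
    - [0,0,-40]
    - [0,0,-55]
    - [0,0,-55]
  rot:
    - [0,0,0]
    - [0,0,0]
    - [0,0,0]
    - [0,0,0]
    - [0,0,0]
    - [0,0,0]
    - [0,0,0]
    - [0,0,0]
    - [0,0,0]

```text
time_s: 9.9
position: [0.6105, -0.0318, 0.23]
tcp_rot: [[-0.995, -0.099, 0.004], [-0.099, 0.995, 0.0], [-0.004, -0.0, -1.0]]
force: [1.3, 0.1, 0.8]
opening: 0.744
```

Run:
```python
from plan import *
import pickle
print(applied([0,0,-55],[0,0,0])[0])
s=bot.read_state();print(s['position'],s['force'],s['opening']*87)
cm=cam('wrist');im=capture('wrist')[:,:,::-1];cv2.imwrite('pics/wrist7.png',im);pickle.dump(cm,open('w7.pkl','wb'))
im=capture('scene')[:,:,::-1];cv2.imwrite('pics/scene7.png',im)
crop('pics/scene7.png','pics/sc7.png',235,215,335,295,7)
crop('pics/wrist7.png','pics/w7c.png',250,195,390,315,5)
```

```text
[ 0.60888316 -0.03201274  0.2285    ]
[ 0.61050245 -0.03184361  0.22999205] [1.3116919  0.12329253 0.79206644] 64.68558138147004
```

View pics/sc7.png

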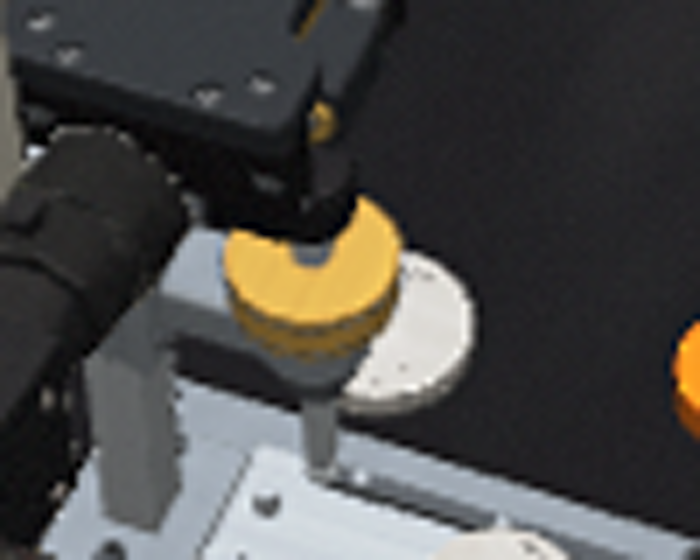

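View pics/wrist7.png

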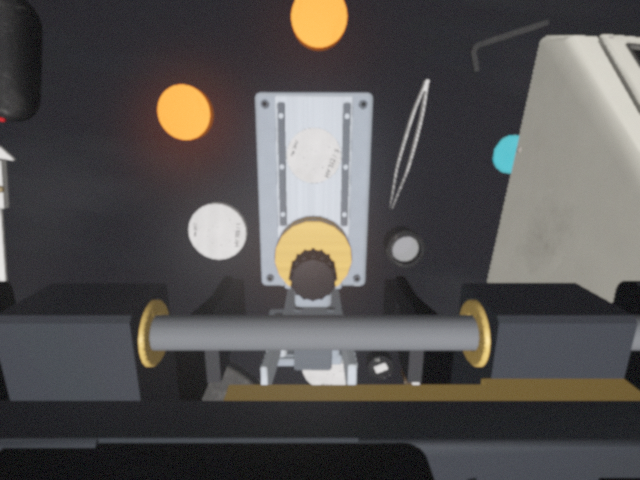

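Run:
```python
from plan import *
import pickle
for k,cmf in((2,'w2.pkl'),(7,'w7.pkl')):
    cm=pickle.load(open(cmf,'rb'));im=cv2.imread(f'pics/wrist{k}.png')
    hsv=cv2.cvtColor(im,cv2.COLOR_BGR2HSV);m=cv2.inRange(hsv,(15,80,120),(35,255,255));m[290:]=0;m[:,:240]=0;m[:,400:]=0
    n,l,stt,c=cv2.connectedComponentsWithStats(m);i=1+np.argmax(stt[1:,4]);x,y,ww,h,a=stt[i]
    rows=[(r,np.where(l[r]==i)[0]) for r in range(y,y+h)];r,best=max(rows,key=lambda q:np.ptp(q[1])+0 if len(q[1]) else 0)
    wd=np.ptp(best)+1;print(k,x,y,ww,h,'row',r,'width',wd)
    for z in range(125,180,3):
        e=[proj(cm,w(0,sy,z)) for sy in(-24,24)]
        print(z,round(e[1][0]-e[0][0],1),round(e[0][1],1),end=' | ')
    print()
```

```text
2 292 0 56 56 row 22 width 56
125 62.9 238.7 | 128 63.6 239.8 | 131 64.2 240.8 | 134 64.9 241.9 | 137 65.6 243.0 | 140 66.3 244.1 | 143 67.0 245.3 | 146 67.7 246.4 | 149 68.5 247.6 | 152 69.2 248.8 | 155 70.0 250.1 | 158 70.8 251.4 | 161 71.6 252.7 | 164 72.4 254.0 | 167 73.3 255.4 | 170 74.1 256.8 | 173 75.0 258.2 | 176 76.0 259.7 | 179 76.9 261.2 | 
7 275 221 76 65 row 255 width 76
125 65.0 237.0 | 128 65.7 238.0 | 131 66.4 239.1 | 134 67.1 240.2 | 137 67.8 241.4 | 140 68.6 242.6 | 143 69.3 243.8 | 146 70.1 245.0 | 149 70.9 246.2 | 152 71.7 247.5 | 155 72.6 248.8 | 158 73.4 250.2 | 161 74.3 251.5 | 164 75.2 252.9 | 167 76.1 254.4 | 170 77.0 255.9 | 173 78.0 257.4 | 176 79.0 258.9 | 179 80.0 260.5 |
```

```bash
sed -i 's/^S0=.*/S0=np.array([.6090,-.0325]);PSI=np.radians(5.63)/' plan.py
python3 - <<'E'
from plan import *
p0,R0=cmd()
for x,z,l in [(-20,250,0),(-60,255,0),(-100,250,4),(-115,225,10),(-115,185,16),(-112,145,21),(-105,105,24),(-100,70,24),(-98,40,24),(-98,28.3,24)]: print(rel(p0,R0,w(x,0,z),Rt(l)))
E
```

```text
([19.9, -0.5, -21.5], [0.0, 0.0, 0.06])
([59.9, -0.4, -26.5], [0.0, 0.0, 0.06])
([99.9, -0.4, -21.5], [0.0, -4.0, 0.06])
([114.9, -0.4, 3.5], [0.01, -10.0, 0.06])
([114.9, -0.4, 43.5], [0.01, -16.0, 0.06])
([111.9, -0.4, 83.5], [0.01, -21.0, 0.06])
([104.9, -0.4, 123.5], [0.01, -24.0, 0.06])
([99.9, -0.4, 158.5], [0.01, -24.0, 0.06])
([97.9, -0.4, 188.5], [0.01, -24.0, 0.06])
([97.9, -0.4, 200.2], [0.01, -24.0, 0.06])
```

>>> play_rows:
  fingers: [60,60,120,180,255,255,255,255,255,255,255,255]
  linear:
    - [20,-0.4,-21]
    - [60,-0.4,-26]
    - [100,-0.4,-21]
    - [115,-0.4,4]
    - [115,-0.4,44]
    - [112,-0.4,84]
    - [105,-0.4,124]
    - [100,-0.4,158]
    - [98,-0.4,180]
    - [98,-0.4,190]
    - [98,-0.4,193]
    - [98,-0.4,193]
  rot:
    - [0,0,0]
    - [0,0,0]
    - [0,-4,0]
    - [0,-10,0]
    - [0,-16,0]
    - [0,-21,0]
    - [0,-24,0]
    - [0,-24,0]
    - [0,-24,0]
    - [0,-24,0]
    - [0,-24,0]
    - [0,-24,0]

```text
time_s: 11.2
position: [0.534, -0.0362, 0.0621]
tcp_rot: [[-0.932, -0.088, 0.35], [-0.086, 0.996, 0.022], [-0.351, -0.009, -0.936]]
force: [-0.0, -0.0, -0.1]
opening: 0.018
```

Run:
```python
from plan import *
print(applied([98,-.4,193],[0,-24,0]))
s=bot.read_state();print(s['position'],st(s['position']),s['tcp_rot'].round(3),s['force'],s['opening']*87,s['joint_positions'])
im=capture('wrist')[:,:,::-1];cv2.imwrite('pics/wrist8.png',im)
im=capture('scene')[:,:,::-1];cv2.imwrite('pics/scene8.png',im)
crop('pics/scene8.png','pics/sc8.png',230,200,390,340,5)
s=bot.read_state();print(s['position'],st(s['position']))
```

```text
(array([ 0.51140567, -0.04212708,  0.0355    ]), array([[-0.90904432, -0.09914608,  0.40473261],
       [-0.09057445,  0.99507289,  0.04032634],
       [-0.40673664,  0.        , -0.91354546]]))
[ 0.53402376 -0.03622392  0.06212868] [-74.97989608   3.64951283  62.12868354] [[-0.932 -0.088  0.35 ]
 [-0.086  0.996  0.022]
 [-0.351 -0.009 -0.936]] [-0.00417413 -0.02831927 -0.07360523] 1.6021615613567064 [ -20.74383086   35.951293    118.0175768    49.51811147   10.98449308
 -163.52680817]
[ 0.53424634 -0.03648392  0.06308944] [-74.78389803   3.36893431  63.08944292]
```

View pics/wrist8.png

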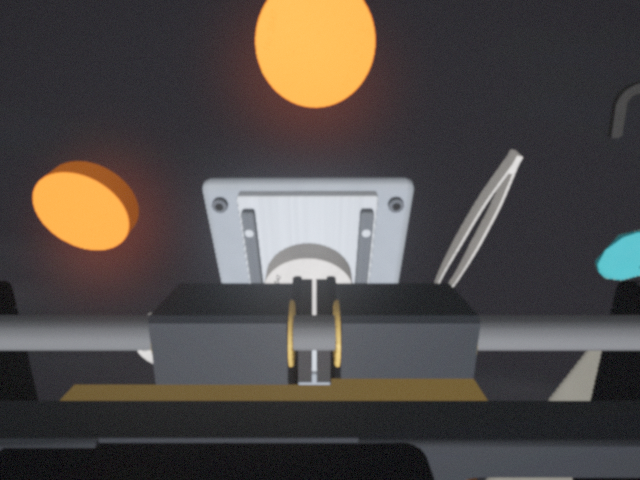

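View pics/sc8.png

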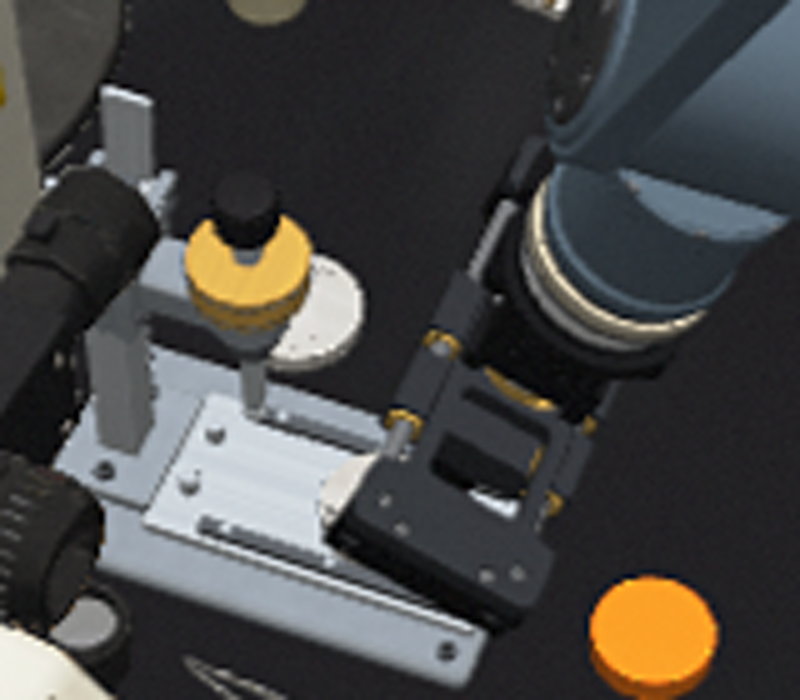

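>>> play_rows:
  fingers: [255,255,255,255,255,255,255,255]
  linear:
    - [-8,0,-18]
    - [-20,0,-46]
    - [-35,0,-80]
    - [-50,0,-112]
    - [-61,0,-137]
    - [-61,0,-137]
    - [-61,0,-137]
    - [-61,0,-137]
  rot:
    - [0,2,0]
    - [0,6,0]
    - [0,11,0]
    - [0,17,0]
    - [0,24,0]
    - [0,24,0]
    - [0,24,0]
    - [0,24,0]

```text
time_s: 12.1
position: [0.543, -0.0341, 0.213]
tcp_rot: [[-0.995, -0.088, -0.056], [-0.087, 0.996, -0.015], [0.057, -0.01, -0.998]]
force: [-0.5, 0.2, -0.9]
opening: 0.003
```

Run:
```python
from plan import *
print(applied([-61,0,-137],[0,24,0]))
s=bot.read_state();print(s['position'],st(s['position']),s['tcp_rot'].round(3),s['qvel'].round(1),s['joint_positions'])
```

```text
(array([ 0.51140901, -0.04212675,  0.18546666]), array([[-9.95072889e-01, -9.91460783e-02, -2.47520294e-17],
       [-9.91460783e-02,  9.95072889e-01, -4.76437821e-18],
       [ 2.45207787e-17,  0.00000000e+00, -1.00000000e+00]]))
[ 0.54301255 -0.03412887  0.2129823 ] [-65.82893365   4.85261422 212.98230453] [[-0.995 -0.088 -0.056]
 [-0.087  0.996 -0.015]
 [ 0.057 -0.01  -0.998]] [-0.3  1.5  3.4  0.1 -0.   0.2] [ -14.43044613   25.99121887   92.040965     -1.80913874   64.87339125
 -108.65869744]
```

```bash
cat > kin.py <<'E'
from plan import *
from scipy.optimize import least_squares
Q=[([65.863,30.279,82.157,0,67.687,-10.226],[.14991,.60601,.22157]),([-13.6,28.6,82.8,0,68.5,-109.3],[.6137,-.0338,.2357]),
([-20.7438,35.9513,118.0176,49.5181,10.9845,-163.5268],[.53402,-.03622,.06213]),([-14.4304,25.9912,92.041,-1.809,64.8734,-108.6587],[.54301,-.03413,.21298])]
E_=lambda a,x:Ro.from_euler(a,x,degrees=True).as_matrix()
def fkR(q,c=0): return E_('z',q[0])@E_('y',q[1]+q[2])@E_('z',q[3])@E_('y',q[4])@E_('z',q[5]+c)
def fk(q,P,c=0):
    z0,L1,L2,e,d,Lt=P[:6];a=np.radians(q[1]);b=np.radians(q[1]+q[2])
    R=fkR(q,c);v=np.array([L1*np.sin(a)+L2*np.sin(b)+e*np.cos(b),d,z0+L1*np.cos(a)+L2*np.cos(b)-e*np.sin(b)])
    return E_('z',q[0])@v+Lt*R[:,2],R
def res(P): return np.concatenate([(fk(q,P)[0]-p)*1e3 for q,p in Q]+[np.array([P[3],P[5]-.25])*1])
f=least_squares(res,[.2,.42,.4,0,.11,.25])
PP=f.x
def ik(p,R,q0,c):
    def r(q):
        a,b=fk(q,PP,c);return np.concatenate([(a-p)*1e3,np.degrees(Ro.from_matrix(b.T@R).as_rotvec())*2])
    s=least_squares(r,q0);return s.x,np.abs(s.fun).max()
E
python3 - <<'E'
from kin import *
print(PP.round(4),f.fun.round(2))
s=bot.read_state();R=s['tcp_rot'];q=s['joint_positions']
F=fkR(q);print((F.T@R).round(3))
E
```

```text
[0.2714 0.5886 0.3909 0.1136 0.1112 0.304 ] [-0.24 -0.16 -0.06  0.27 -0.37  0.07  0.   -0.06 -0.02 -0.08  0.23  0.01
  0.11  0.05]
[[ 0. -1. -0.]
 [ 1.  0. -0.]
 [ 0. -0.  1.]]
```

```bash
cat >> plan.py <<'E'
def Rb(L,b):
    L,b=np.radians([L,b]);z=np.array([np.sin(L)*np.cos(b),np.sin(L)*np.sin(b),-np.cos(L)]);Y=np.array([0,1.,0]);y=Y-(Y@z)*z;y/=np.linalg.norm(y)
    return RS@np.column_stack([np.cross(y,z),y,z])
E
python3 - <<'E'
from kin import *
s=bot.read_state();q0=s['joint_positions']
for L,b in((17,-24),(20,-24),(24,-24),(20,0),(17,0),(18,-15)):
    q=q0.copy();print(L,b)
    for x,z in((-98,70),(-98,28),(-88,28),(-60,28),(-34,28)):
        q,e=ik(w(x,0,z),Rb(L,b),q,90);print('  ',x,z,q.round(1),round(e,2))
E
```

```text
17 -24
   -98 70 [ -17.    34.   118.    -2.1   11.  -109.6] 0.0
   -98 28 [ -17.    39.7  118.9   -5.4    4.4 -106.4] 0.0
   -88 28 [ -16.4   39.9  117.5   -5.7    5.7 -105.6] 0.0
   -60 28 [ -15.1   40.4  113.5   -6.     9.2 -104. ] 0.0
   -34 28 [ -14.    41.   109.7   -6.    12.3 -103. ] 0.0
20 -24
   -98 70 [ -16.9   34.3  120.2   -5.2    5.5 -106.2] 0.0
   -98 28 [ -16.9   40.3  121.1   19.7   -1.5 -131. ] 0.0
   -88 28 [ -16.4   40.4  119.7   88.1   -0.7 -199. ] 0.0
   -60 28 [ -15.    40.7  115.6  342.4    3.8 -452. ] 0.0
   -34 28 [ -13.9   41.3  111.9  347.3    7.1 -455.9] 0.0
24 -24
   -98 70 [ -16.8   35.1  123.1   15.7   -2.3 -126.4] 0.0
   -98 28 [ -16.8   41.4  124.     3.8   -9.4 -114.5] 0.0
   -88 28 [ -16.3   41.4  122.5    6.2   -8.  -116.3] 0.0
   -60 28 [ -14.8   41.5  118.4   20.    -4.2 -128.8] 0.0
   -34 28 [ -13.7   41.9  114.7   75.    -2.  -182.8] 0.0
20 0
   -98 70 [ -23.    34.3  120.4   51.6   12.1 -168.1] 0.0
   -98 28 [ -23.    40.3  121.3   86.     9.5 -203.1] 0.0
   -88 28 [ -22.3   40.3  119.9   78.4    9.4 -194.8] 0.0
   -60 28 [ -20.6   40.7  116.    59.1   10.1 -173.5] 0.0
   -34 28 [ -19.1   41.2  112.3   45.3   11.6 -158.2] 0.0
17 0
   -98 70 [ -22.    34.   118.2   31.9   14.9 -147.6] 0.0
   -98 28 [ -22.    39.7  119.1   52.5    9.8 -168.7] 0.0
   -88 28 [ -21.3   39.8  117.7   46.8   10.5 -162.3] 0.0
   -60 28 [ -19.7   40.3  113.7   34.8   12.7 -148.5] 0.0
   -34 28 [ -18.4   41.   110.1   27.4   15.  -139.7] 0.0
18 -15
   -98 70 [ -19.    34.   119.1   18.2    9.6 -131.4] 0.0
   -98 28 [ -19.    39.9  120.1   52.2    3.8 -165.6] 0.0
   -88 28 [ -18.4   40.   118.6   37.9    4.6 -150.7] 0.0
   -60 28 [ -17.    40.4  114.6   18.4    7.5 -129.7] 0.0
   -34 28 [ -15.7   41.   110.9   11.    10.4 -121.2] 0.0
```

Run:
```python
from kin import *
s=bot.read_state();R=Ro.from_matrix(s['tcp_rot']).as_matrix();setcmd(s['position']+[0,0,.0008],R)
p0,R0=cmd();q=s['joint_positions']
for x,z,L,b in((-80,205,4,-24),(-98,180,8,-24),(-104,145,12,-24),(-102,110,16,-24),(-100,75,17,-24),(-98,45,17,-24),(-98,34,17,-24)):
    q,e=ik(w(x,0,z),Rb(L,b),q,90);print(rel(p0,R0,w(x,0,z),Rb(L,b)),q.round(1))
```

```text
([13.6, -4.9, 9.6], [1.04, -6.94, -0.48]) [ -16.4   22.9   99.5   -0.2   53.6 -111.8]
([30.1, -4.8, 35.6], [2.63, -10.61, -0.26]) [ -17.1   22.6  106.3   -0.3   43.1 -112.4]
([34.1, -4.5, 70.9], [4.21, -14.28, 0.07]) [ -17.4   24.9  112.    -0.4   31.1 -112.2]
([30.1, -4.2, 105.7], [5.75, -17.96, 0.49]) [ -17.2   28.7  116.3   -1.    19.  -111.1]
([26.1, -3.8, 140.6], [6.13, -18.89, 0.61]) [ -17.1   33.3  118.1   -1.9   11.6 -110. ]
([22.4, -3.5, 170.4], [6.13, -18.89, 0.61]) [ -17.    37.4  118.6   -3.4    7.  -108.4]
([21.8, -3.4, 181.4], [6.13, -18.89, 0.61]) [ -17.    38.9  118.8   -4.4    5.3 -107.3]
```

>>> play_rows:
  fingers: [255,255,255,255,255,255,255,255,255]
  linear:
    - [14,-4.9,10]
    - [30,-4.8,36]
    - [34,-4.5,71]
    - [30,-4.2,106]
    - [26,-3.8,140]
    - [22.5,-3.5,167]
    - [22,-3.4,178]
    - [21.8,-3.4,181.5]
    - [21.8,-3.4,181.5]
  rot:
    - [1,-6.9,-0.5]
    - [2.6,-10.6,-0.3]
    - [4.2,-14.3,0]
    - [5.7,-18,0.5]
    - [6.1,-18.9,0.6]
    - [6.1,-18.9,0.6]
    - [6.1,-18.9,0.6]
    - [6.1,-18.9,0.6]
    - [6.1,-18.9,0.6]

```text
time_s: 13.0
position: [0.5093, -0.042, 0.0313]
tcp_rot: [[-0.96, -0.066, 0.272], [-0.093, 0.991, -0.091], [-0.264, -0.113, -0.958]]
force: [-0.3, -1.0, -0.3]
opening: -0.001
```

Run:
```python
from kin import *
print(applied([21.8,-3.4,181.5],[6.1,-18.9,.6])[0])
s=bot.read_state();print(s['position'],st(s['position']),s['tcp_rot'].round(3).tolist(),s['qvel'].round(1),s['joint_positions'].round(1),s['force'])
im=capture('scene')[:,:,::-1];cv2.imwrite('pics/scene9.png',im)
crop('pics/scene9.png','pics/sc9.png',230,200,390,340,5)
p0,R0=cmd();s=bot.read_state();print(s['position'],st(s['position']))
for x,z,L,b in((-98,28,17,-24),(-92,28,17,-24),(-80,28,17.5,-24),(-60,28,18.7,-24),(-45,28,20,-24),(-38,28,20.5,-24)): print(rel(p0,R0,w(x,0,z),Rb(L,b)))
```

```text
[ 0.51146569 -0.04216143  0.03386754]
[ 0.5092688  -0.04198995  0.03133708] [-100.18111904    0.33985755   31.33708132] [[-0.96, -0.066, 0.272], [-0.093, 0.991, -0.091], [-0.264, -0.113, -0.958]] [ 0.2 -1.7 -1.2  0.2  0.4 -0.3] [ -17.    39.2  118.9   -4.5    5.2 -107.2] [-0.30851146 -1.00524443 -0.32844823]
[ 0.51006906 -0.04216098  0.03203166] [-9.94014929e+01  9.11430197e-02  3.20316597e+01]
([1.6, 0.7, 5.6], [0.03, 0.01, 0.01])
([-4.2, 0.9, 7.2], [0.03, 0.01, 0.01])
([-15.8, 1.3, 10.4], [0.22, -0.45, 0.06])
([-35.0, 1.9, 15.8], [0.69, -1.55, 0.2])
([-49.5, 2.4, 19.8], [1.19, -2.75, 0.37])
([-56.2, 2.6, 21.6], [1.39, -3.21, 0.43])
```

View pics/sc9.png

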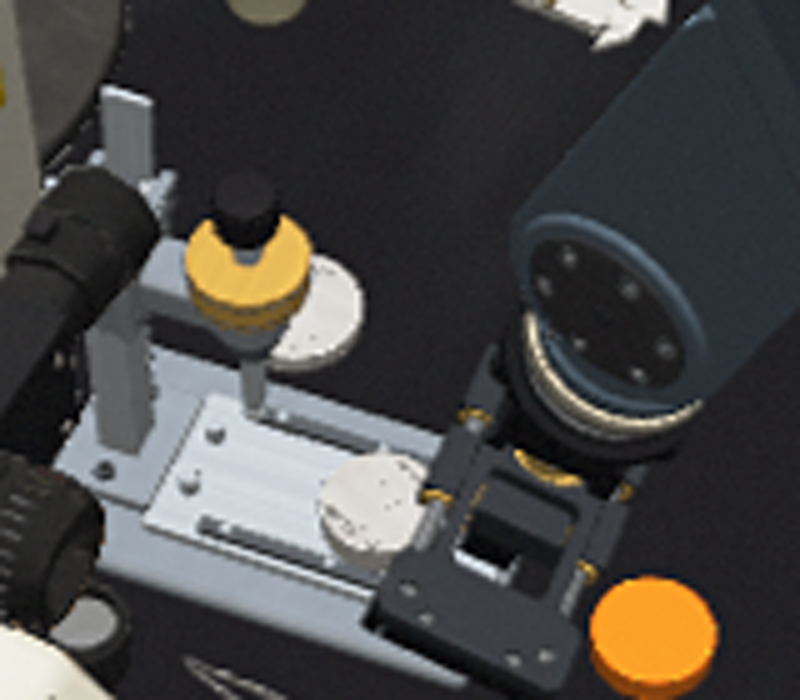

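>>> play_rows:
  fingers: [255,255,255,255,255,255,255,255,255,255,255,255,255]
  linear:
    - [1.6,0.7,3]
    - [1.6,0.7,5.2]
    - [-4.2,0.9,6.8]
    - [-10,1.1,8.4]
    - [-15.8,1.3,10]
    - [-20.6,1.4,11.3]
    - [-25.4,1.6,12.7]
    - [-30.2,1.7,14]
    - [-35,1.9,15.4]
    - [-40,2.1,16.7]
    - [-44.7,2.2,18]
    - [-47.5,2.3,18.9]
    - [-47.5,2.3,18.9]
  rot:
    - [0,0,0]
    - [0,0,0]
    - [0,0,0]
    - [0.1,-0.2,0]
    - [0.2,-0.4,0]
    - [0.3,-0.7,0.1]
    - [0.4,-1,0.1]
    - [0.6,-1.3,0.2]
    - [0.7,-1.6,0.2]
    - [0.9,-2,0.3]
    - [1.1,-2.4,0.3]
    - [1.2,-2.7,0.4]
    - [1.2,-2.7,0.4]

```text
time_s: 14.35
position: [0.5624, -0.0372, 0.0263]
tcp_rot: [[-0.945, -0.053, 0.322], [-0.092, 0.99, -0.108], [-0.313, -0.132, -0.941]]
force: [-1.3, 0.1, 1.0]
opening: 0.005
```

Run:
```python
from kin import *
print(applied([-47.5,2.3,18.9],[1.2,-2.7,.4])[0])
s=bot.read_state();print(s['position'],st(s['position']),s['qvel'].round(1),s['joint_positions'].round(1),s['force'])
im=capture('scene')[:,:,::-1];cv2.imwrite('pics/scene10.png',im)
crop('pics/scene10.png','pics/sc10.png',230,200,390,340,5)
p0,R0=cmd();s=bot.read_state();print(s['position'],st(s['position']),s['force'])
for x,z,L,b in((-43,28.5,20.3,-24),(-40,28.5,20.5,-24),(-37,28.5,20.8,-24),(-34,28.5,21,-24),(-31,28.5,21,-24),(-28,28.5,21,-24)): print(rel(p0,R0,w(x,0,z),Rb(L,b)))
```

```text
[ 0.56208686 -0.03711718  0.02831755]
[ 0.56237772 -0.03716718  0.02634799] [-46.85524618  -0.07083093  26.34798862] [-0.1 -0.2  0.3  0.7 -0.1 -0.8] [-14.4  41.2 113.6 -14.8   5.5 -94.2] [-1.31286042  0.13612948  1.04028375]
[ 0.56234387 -0.03719201  0.02640112] [-46.8913772   -0.0922226   26.40111674] [ 0.05390036  0.64067208 -0.49562279]
([-4.0, 0.2, 1.1], [0.11, -0.33, 0.01])
([-6.8, 0.3, 2.1], [0.19, -0.51, 0.03])
([-9.7, 0.4, 3.0], [0.3, -0.79, 0.07])
([-12.5, 0.6, 3.9], [0.38, -0.98, 0.1])
([-15.4, 0.7, 4.9], [0.38, -0.98, 0.1])
([-18.2, 0.8, 5.8], [0.38, -0.98, 0.1])
```

View pics/sc10.png

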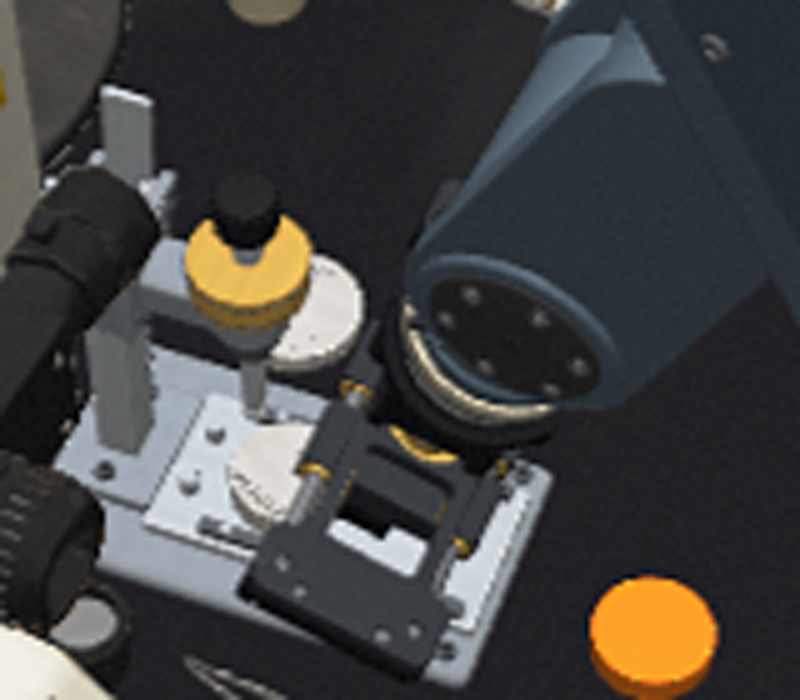

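>>> play_rows:
  fingers: [255,255,255,255,255,255]
  linear:
    - [-2,0.1,0]
    - [-4,0.2,0.3]
    - [-6,0.3,1]
    - [-7.8,0.4,1.6]
    - [-9.7,0.4,2.2]
    - [-9.7,0.4,2.2]
  rot:
    - [0,-0.2,0]
    - [0.1,-0.3,0]
    - [0.2,-0.5,0]
    - [0.2,-0.6,0]
    - [0.3,-0.8,0]
    - [0.3,-0.8,0]

```text
time_s: 15.0
position: [0.572, -0.0362, 0.0273]
tcp_rot: [[-0.941, -0.051, 0.335], [-0.094, 0.989, -0.112], [-0.326, -0.137, -0.935]]
force: [-0.2, 0.5, -1.2]
opening: 0.002
```

>>> play_rows:
  fingers: [255,255,255,255,255]
  linear:
    - [-0.9,0,0.3]
    - [-1.9,0.1,0.6]
    - [-2.8,0.1,0.9]
    - [-3.7,0.2,1.2]
    - [-3.7,0.2,1.2]
  rot:
    - [0,0,0]
    - [0,0,0]
    - [0,0,0]
    - [0,0,0]
    - [0,0,0]

```text
time_s: 15.5
position: [0.5757, -0.0358, 0.0273]
tcp_rot: [[-0.941, -0.051, 0.335], [-0.094, 0.989, -0.112], [-0.326, -0.137, -0.936]]
force: [0.4, -0.3, -0.7]
opening: 0.007
```

Run:
```python
from kin import *
applied([-9.7,.4,2.2],[.3,-.8,0]);print(applied([-3.7,.2,1.2],[0,0,0])[0])
s=bot.read_state();print(s['position'],st(s['position']),s['joint_positions'].round(1),s['force'])
im=capture('scene')[:,:,::-1];cv2.imwrite('pics/scene11.png',im)
crop('pics/scene11.png','pics/sc11.png',240,230,330,310,8)
```

```text
[ 0.57581374 -0.03565072  0.0293137 ]
[ 0.57573966 -0.03580483  0.02733527] [-3.34241119e+01 -2.59129181e-02  2.73352688e+01] [-13.8  41.5 112.3 -16.4   5.9 -92. ] [ 0.44044633 -0.28381879 -0.70121003]
```

View pics/sc11.png

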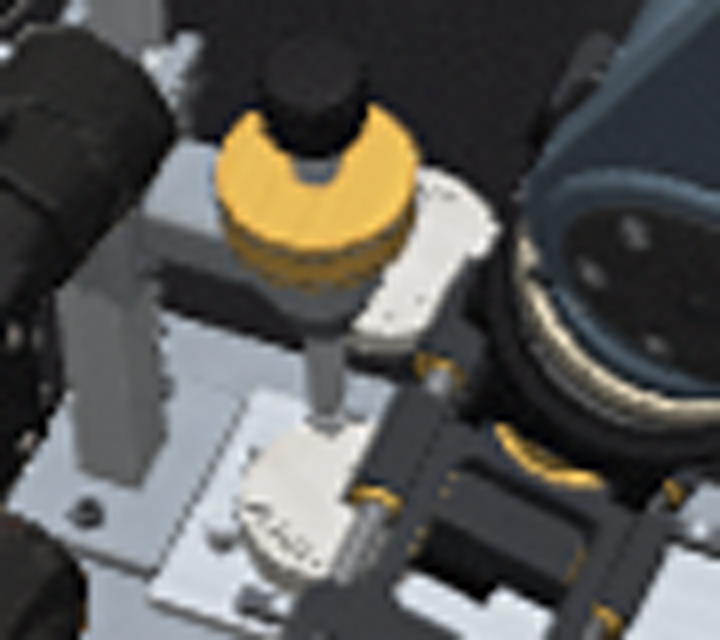

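>>> play_rows:
  fingers: [255,255,255,255,255,255]
  linear:
    - [-0.7,0,0.2]
    - [-1.4,0.1,0.5]
    - [-2.1,0.1,0.7]
    - [-2.8,0.1,0.9]
    - [-3.3,0.1,1.1]
    - [-3.3,0.1,1.1]
  rot:
    - [0,0,0]
    - [0,0,0]
    - [0,0,0]
    - [0,0,0]
    - [0,0,0]
    - [0,0,0]

```text
time_s: 16.15
position: [0.5766, -0.0354, 0.0269]
tcp_rot: [[-0.943, -0.051, 0.33], [-0.093, 0.989, -0.112], [-0.321, -0.136, -0.937]]
force: [-6.8, -1.1, 4.6]
opening: 0.005
```

Run:
```python
from kin import *
print(applied([-3.3,.1,1.1],[0,0,0])[0])
for n in('scene','top'):
    im=capture(n)[:,:,::-1];cv2.imwrite(f'pics/{n}12.png',im)
crop('pics/scene12.png','pics/sc12.png',240,230,330,310,8)
s=bot.read_state();print(s['position'],st(s['position']),s['joint_positions'].round(1),s['force'])
```

```text
[ 0.57928168 -0.03536471  0.0293536 ]
[ 0.57659364 -0.03536952  0.0269178 ] [-32.53155055   0.32351268  26.917801  ] [-13.6  41.5 112.  -15.7   6.5 -92.6] [-6.38351033 -1.89857726  3.0069825 ]
```

View pics/sc12.png

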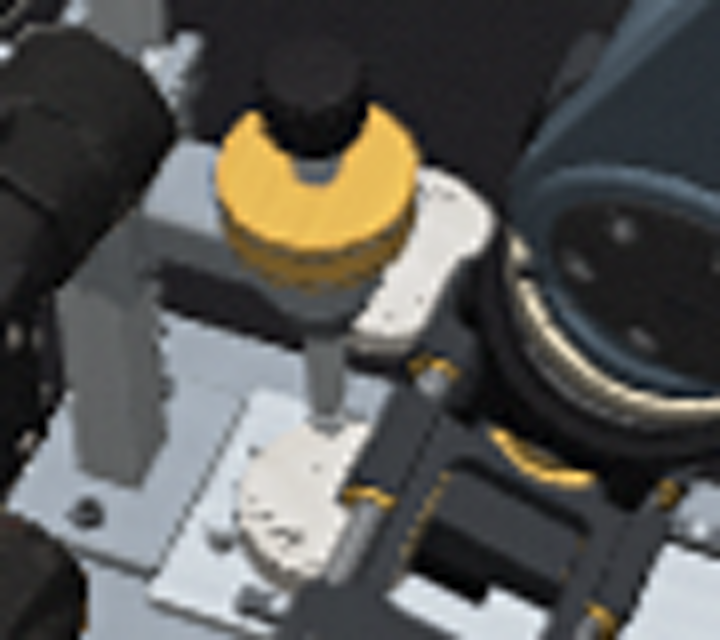

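Run:
```python
from fit import *
im=cv2.imread('pics/scene12.png')
big=cv2.resize(im[270:310,255:300],None,fx=16,fy=16,interpolation=cv2.INTER_CUBIC)
for dx,col in((0,(0,0,255)),(-2,(0,200,0)),(-4,(255,0,0))):
    pts=np.array([proj(s,W(p,dx+25*np.cos(a),25*np.sin(a),36)) for a in np.linspace(0,2*np.pi,120)])
    cv2.polylines(big,[((pts-[255,270]+.5)*16).astype(int)],True,col,1)
for y in(-14,14):
    pts=np.array([proj(s,W(p,25.4+4*np.cos(a),y+4*np.sin(a),32)) for a in np.linspace(0,2*np.pi,40)])
    cv2.polylines(big,[((pts-[255,270]+.5)*16).astype(int)],True,(255,0,255),1)
cv2.imwrite('pics/ov12.png',big)
```

```text
[ 0.60834654 -0.03339401  0.09925054  0.35395057] 5.6866368486939125
[[-0.0, 0.5], [-0.1, -0.1], [0.1, 0.4], [-0.2, 0.4], [-0.3, -0.4], [0.2, -0.2], [-0.7, 0.0], [0.5, 0.2], [-0.3, -0.2], [0.4, 0.2], [-0.3, -0.7], [-0.2, -0.4]]
```

View pics/ov12.png

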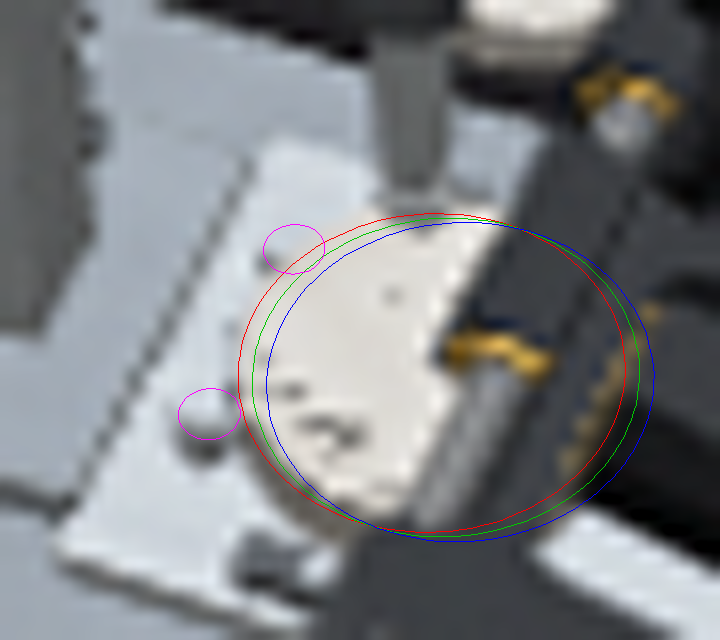

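>>> play_rows:
  fingers: [255,255,255,255,255,255,255,255,255,255]
  linear:
    - [-0.7,0.6,0.2]
    - [-0.7,1.2,0.2]
    - [-0.7,1.8,0.2]
    - [-0.7,1,0.2]
    - [-0.7,0,0.2]
    - [-0.7,-1,0.2]
    - [-0.7,-1.8,0.2]
    - [-0.7,-1,0.2]
    - [-0.7,0,0.2]
    - [-0.7,0,0.2]
  rot:
    - [0,0,0]
    - [0,0,0]
    - [0,0,0]
    - [0,0,0]
    - [0,0,0]
    - [0,0,0]
    - [0,0,0]
    - [0,0,0]
    - [0,0,0]
    - [0,0,0]

```text
time_s: 17.25
position: [0.5768, -0.0351, 0.0267]
tcp_rot: [[-0.943, -0.052, 0.329], [-0.093, 0.989, -0.111], [-0.32, -0.136, -0.938]]
force: [-7.2, -1.2, 3.3]
opening: 0.01
```

Run:
```python
from kin import *
print(applied([-.7,0,.2],[0,0,0])[0])
s=bot.read_state();print(s['position'],st(s['position']),s['joint_positions'].round(1),s['force'])
p0,R0=cmd()
for x,z,L in((-33,29.5,20.5),(-40,30,20),(-50,32,19),(-65,37,18),(-85,45,17)):print(rel(p0,R0,w(x,0,z),Rb(L,-24)))
```

```text
[ 0.58000715 -0.03532129  0.02939613]
[ 0.57681056 -0.03507723  0.02666416] [-32.28700443   0.59311139  26.66415911] [-13.6  41.5 111.9 -15.6   6.6 -92.7] [-7.18399999 -1.17585321  3.27903407]
([3.6, -0.2, -1.3], [-0.11, 0.29, 0.03])
([10.1, -0.6, -4.1], [-0.31, 0.75, -0.03])
([18.9, -1.4, -9.2], [-0.69, 1.67, -0.16])
([31.4, -2.7, -18.7], [-1.08, 2.59, -0.28])
([47.7, -4.7, -32.7], [-1.47, 3.51, -0.39])
```

>>> play_rows:
  fingers: [255,255,255,255,255,255,255,255,255,255,255]
  linear:
    - [3.6,-0.2,-1.3]
    - [7,-0.4,-2.7]
    - [10.1,-0.6,-4.1]
    - [18.9,-1.4,-9.2]
    - [31.4,-2.7,-18.7]
    - [47.7,-4.7,-32.7]
    - [45,-4.7,-60]
    - [35,-4.7,-95]
    - [20,-4.7,-130]
    - [6,-4.7,-165]
    - [6,-4.7,-165]
  rot:
    - [-0.1,0.3,0]
    - [-0.2,0.5,0]
    - [-0.3,0.7,0]
    - [-0.7,1.7,-0.2]
    - [-1.1,2.6,-0.3]
    - [-1.5,3.5,-0.4]
    - [-1.5,3.5,-0.4]
    - [-3,7,-1]
    - [-5,12,-1.4]
    - [-6,15,-1.5]
    - [-6,15,-1.5]

```text
time_s: 18.35
position: [0.5262, -0.0235, 0.1871]
tcp_rot: [[-0.991, -0.098, 0.088], [-0.102, 0.994, -0.036], [-0.084, -0.045, -0.995]]
force: [0.7, 0.2, -0.7]
opening: 0.007
```

Run:
```python
from fit import *
from plan import bot,capture,st,applied
applied([6,-4.7,-165],[-6,15,-1.5])
S=bot.read_state();print(S['position'],st(S['position']),S['tcp_rot'].round(3).tolist(),S['joint_positions'].round(1),S['force'])
im=np.ascontiguousarray(capture('scene')[:,:,::-1]);cv2.imwrite('pics/scene13.png',im)
im2=capture('top')[:,:,::-1];cv2.imwrite('pics/top13.png',im2)
im2=capture('wrist')[:,:,::-1];cv2.imwrite('pics/wrist13.png',im2)
big=cv2.resize(im[270:315,255:305],None,fx=14,fy=14,interpolation=cv2.INTER_CUBIC)
b2=big.copy()
for dx,col in((0,(0,0,255)),(-2,(0,200,0))):
  for z in(22,36):
    pts=np.array([proj(s,W(p,dx+25*np.cos(a),25*np.sin(a),z)) for a in np.linspace(0,2*np.pi,120)])
    cv2.polylines(b2,[((pts-[255,270]+.5)*14).astype(int)],True,col,1)
cv2.imwrite('pics/ov13.png',b2);cv2.imwrite('pics/big13.png',big)
```

```text
[ 0.60834654 -0.03339401  0.09925054  0.35395057] 5.6866368486939125
[[-0.0, 0.5], [-0.1, -0.1], [0.1, 0.4], [-0.2, 0.4], [-0.3, -0.4], [0.2, -0.2], [-0.7, 0.0], [0.5, 0.2], [-0.3, -0.2], [0.4, 0.2], [-0.3, -0.7], [-0.2, -0.4]]
[ 0.52623743 -0.02346479  0.18709801] [-81.47694433  17.11096465 187.09801342] [[-0.991, -0.098, 0.088], [-0.102, 0.994, -0.036], [-0.084, -0.045, -0.995]] [ -14.3   23.7  102.1   -1.    48.8 -109.4] [ 0.6881147   0.17971331 -0.68351591]
```

View pics/big13.png

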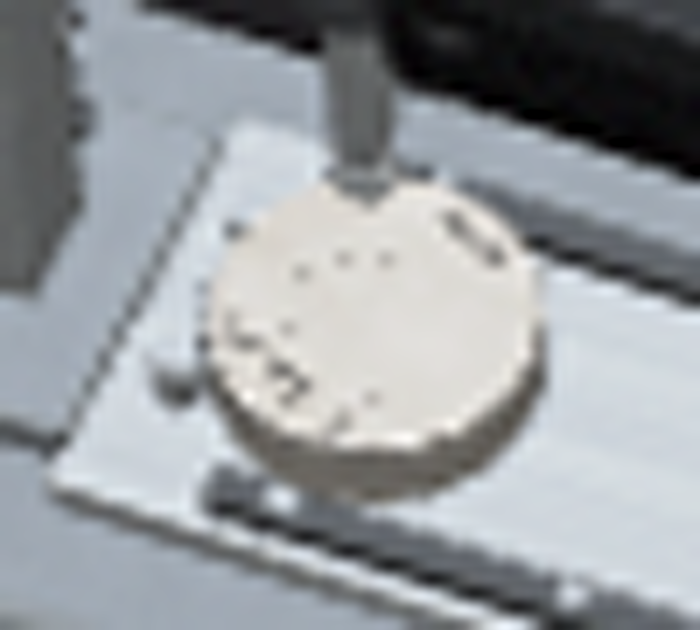

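View pics/ov13.png

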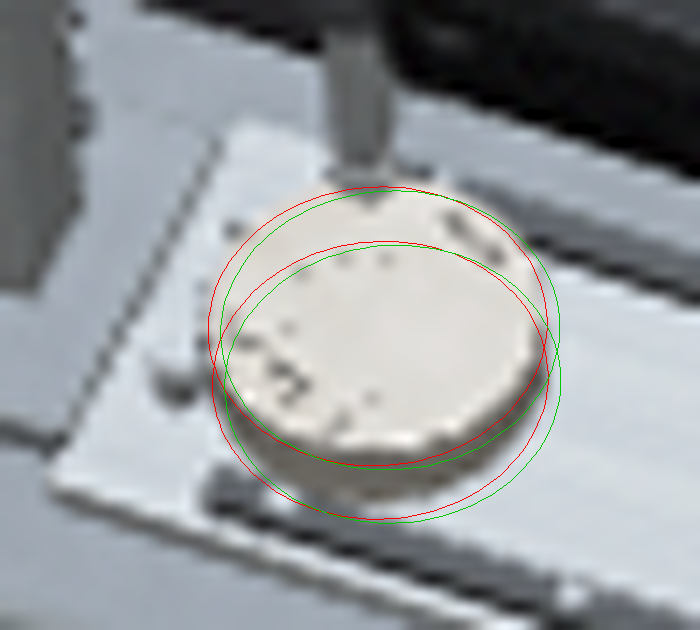

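View pics/wrist13.png

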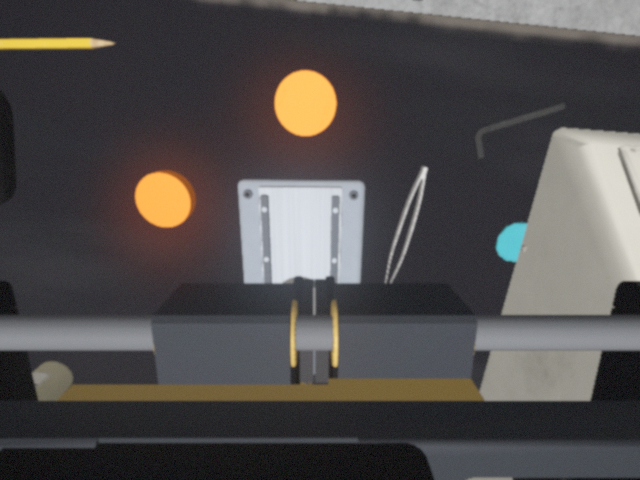

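Run:
```python
from fit import *
def inv(q): 
    c,n=np.cos(p[2]),np.sin(p[2]);d=(q[:2]-p[:2])*1e3;return np.array([c*d[0]+n*d[1],-n*d[0]+c*d[1],q[2]*1e3]).round(1)
print(inv(onz(s,281.4,291.9,.036)))
def ell(fn,x0,y0,x1,y1):
    im=cv2.imread(fn);k=8
    b=cv2.resize(im[y0:y1,x0:x1],None,fx=k,fy=k,interpolation=cv2.INTER_CUBIC).astype(int)
    m=((b[:,:,2]-b[:,:,0]>3)&(b.min(2)>175)).astype(np.uint8)*255   # warm white
    m=cv2.morphologyEx(m,cv2.MORPH_OPEN,np.ones((9,9)));m=cv2.morphologyEx(m,cv2.MORPH_CLOSE,np.ones((41,41)))
    c=max(cv2.findContours(m,0,1)[0],key=cv2.contourArea);h=cv2.convexHull(c)
    e=cv2.fitEllipse(h);return np.array(e[0])/k-.5+.5/k+[x0,y0],np.array(e[1])/k,e[2],m
for fn,bx in(('scene0',(285,280,330,320)),('scene13',(265,275,300,310))):
    c,ax,an,m=ell(f'pics/{fn}.png',*bx);print(fn,c,ax,an,inv(onz(s,*c,.036)));cv2.imwrite(f'pics/m_{fn}.png',m)
# pins predicted vs home
```

```text
[ 0.60834654 -0.03339401  0.09925054  0.35395057] 5.6866368486939125
[[-0.0, 0.5], [-0.1, -0.1], [0.1, 0.4], [-0.2, 0.4], [-0.3, -0.4], [0.2, -0.2], [-0.7, 0.0], [0.5, 0.2], [-0.3, -0.2], [0.4, 0.2], [-0.3, -0.7], [-0.2, -0.4]]
[ 0.9 -1.7 36. ]
scene0 [305.7186203  299.98892975] [19.84563065 23.63249779] 89.3069839477539 [-53.3  -0.9  36. ]
scene13 [281.23248672 291.99829102] [19.32772827 23.55043602] 85.51434326171875 [ 1.1 -1.4 36. ]
```

```bash
python3 -c "
import cv2,numpy as np
a=cv2.imread('pics/m_scene0.png');b=cv2.imread('pics/m_scene13.png');b=cv2.resize(b,(a.shape[1],a.shape[0]));cv2.imwrite('pics/mm.png',np.hstack([a,b]))"
```

```text
(no output)
```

View pics/mm.png

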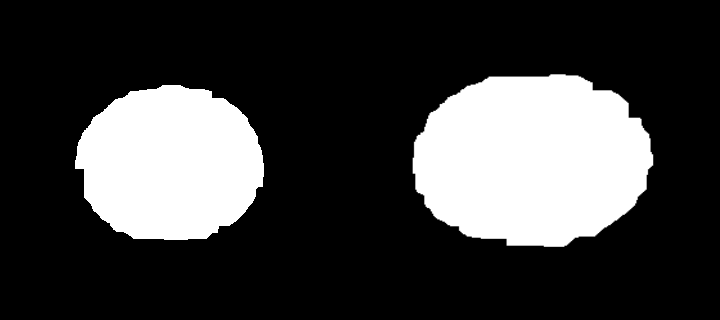

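```bash
cat >> plan.py <<'E'
def Rby(L,b,psi):
    return RS@E0('z',psi)@RS.T@Rb(L,b-psi)
E0=lambda a,x:Ro.from_euler(a,x,degrees=True).as_matrix()
E
python3 - <<'E'
from kin import *
s=bot.read_state();R=Ro.from_matrix(s['tcp_rot']).as_matrix();q=s['joint_positions']
p0,R0=cmd();print('cmd',p0,s['position'],np.degrees(Ro.from_matrix(R0.T@R).as_rotvec()))
for x,y,z,L in((-82,5,150,12),(-80,-5,110,16),(-75,-12,70,18),(-65,-13,45,18.5),(-55,-11.7,33,18.5),(-50,-10.6,29.5,19),(-45,-9.6,29.5,19.5),(-40,-8.5,29.5,20),(-36,-7.7,29.5,20),(-32,-6.8,29.5,20),(-30,-6.4,29.5,20)):
    RR=Rby(L,-24,12);q,e=ik(w(x,y,z),RR,q,90);print(rel(p0,R0,w(x,y,z),RR),q.round(1),round(e,2))
E
```

```text
cmd [ 0.51897415 -0.02207819  0.1823101 ] [ 0.51863136 -0.02205335  0.18018912] [-0.03368309  0.1322855   0.00644077]
([-4.2, -12.9, 33.2], [3.26, -6.6, -11.24]) [ -15.7   25.6  108.9   -1.    33.6 -121.9] 0.0
([-3.3, -21.3, 73.6], [5.21, -10.1, -10.73]) [ -16.7   29.7  113.2   -1.3   21.1 -122.1] 0.0
([-5.5, -26.7, 114.2], [6.17, -11.86, -10.42]) [ -17.2   34.8  115.2   -1.7   12.  -121.9] 0.0
([-13.7, -26.7, 139.8], [6.4, -12.3, -10.34]) [ -16.9   38.3  114.7   -3.3    8.5 -119.9] 0.0
([-22.8, -24.9, 152.4], [6.4, -12.3, -10.34]) [ -16.2   40.1  113.6   -5.     7.9 -117.6] 0.0
([-27.5, -23.6, 156.2], [6.64, -12.74, -10.26]) [ -15.8   40.6  113.3   -6.6    7.1 -115.5] 0.0
([-32.5, -22.6, 156.6], [6.88, -13.18, -10.17]) [ -15.5   40.8  112.9   -8.1    6.8 -113.6] 0.0
([-37.5, -21.5, 156.9], [7.11, -13.62, -10.08]) [ -15.1   41.   112.6   -9.8    6.5 -111.5] 0.0
([-41.5, -20.7, 157.1], [7.11, -13.62, -10.08]) [ -14.8   41.1  112.    -9.9    7.  -111.2] 0.0
([-45.5, -19.8, 157.4], [7.11, -13.62, -10.08]) [ -14.6   41.2  111.5  -10.     7.5 -110.8] 0.0
([-47.5, -19.4, 157.5], [7.11, -13.62, -10.08]) [ -14.4   41.2  111.2  -10.     7.8 -110.7] 0.0
```

>>> play_rows:
  fingers: [255,255,255,255,255,255,255,255,255,255,255,255]
  linear:
    - [-4.2,-13,33]
    - [-3.3,-21,73]
    - [-5.5,-26.7,112]
    - [-13.7,-26.7,138]
    - [-22.8,-24.9,151]
    - [-27.5,-23.6,156.2]
    - [-32.5,-22.6,156.6]
    - [-37.5,-21.5,156.9]
    - [-39.5,-21.1,157]
    - [-41.5,-20.7,157.1]
    - [-43.5,-20.3,157.2]
    - [-43.5,-20.3,157.2]
  rot:
    - [3.3,-6.6,-5]
    - [5.2,-10.1,-10]
    - [6.2,-11.9,-10.4]
    - [6.4,-12.3,-10.3]
    - [6.4,-12.3,-10.3]
    - [6.6,-12.7,-10.3]
    - [6.9,-13.2,-10.2]
    - [7.1,-13.6,-10.1]
    - [7.1,-13.6,-10.1]
    - [7.1,-13.6,-10.1]
    - [7.1,-13.6,-10.1]
    - [7.1,-13.6,-10.1]

```text
time_s: 19.7
position: [0.5716, -0.0425, 0.0256]
tcp_rot: [[-0.917, -0.244, 0.315], [-0.29, 0.951, -0.106], [-0.274, -0.189, -0.943]]
force: [-4.3, -1.2, 5.3]
opening: 0.006
```

Run:
```python
from kin import *
print(applied([-43.5,-20.3,157.2],[7.1,-13.6,-10.1])[0])
s=bot.read_state();print(st(s['position']),s['joint_positions'].round(1),s['force'])
p0,R0=cmd();print((R0.T@RS@np.array([.978,.208,0])).round(3))
```

```text
[ 0.57587039 -0.04305528  0.02953916]
[-38.18202461  -6.30337955  25.63859742] [ -14.7   41.4  112.   -10.2    7.3 -110.8] [-4.2726495  -1.16412298  5.3409021 ]
[-0.959  0.057  0.276]
```

>>> play_rows:
  fingers: [255,255,255,255,255,255]
  linear:
    - [-0.3,-0.2,-1]
    - [-0.8,-0.6,-2.8]
    - [-0.8,-0.6,-2.8]
    - [-1.3,-0.6,-2.6]
    - [-1.8,-0.5,-2.5]
    - [-1.8,-0.5,-2.5]
  rot:
    - [0,0,0]
    - [0,0,0]
    - [0,0,0]
    - [0,0,0]
    - [0,0,0]
    - [0,0,0]

```text
time_s: 20.3
position: [0.5767, -0.0429, 0.0304]
tcp_rot: [[-0.915, -0.243, 0.322], [-0.29, 0.951, -0.108], [-0.28, -0.192, -0.941]]
force: [-0.3, -0.0, 0.8]
opening: 0.005
```

Run:
```python
from kin import *
print(st(applied([-1.8,-.5,-2.5],[0,0,0])[0]))
s=bot.read_state();print(st(s['position']),s['joint_positions'].round(1),s['force'])
im=capture('scene')[:,:,::-1];cv2.imwrite('pics/scene14.png',im)
crop('pics/scene14.png','pics/sc14.png',250,260,310,315,12)
```

```text
[-33.02217533  -7.03241695  32.4928473 ]
[-33.18467547  -7.13439249  30.40451415] [ -14.6   41.   111.5   -9.7    7.8 -111.2] [-0.34857164 -0.02570036  0.75893903]
```

View pics/sc14.png

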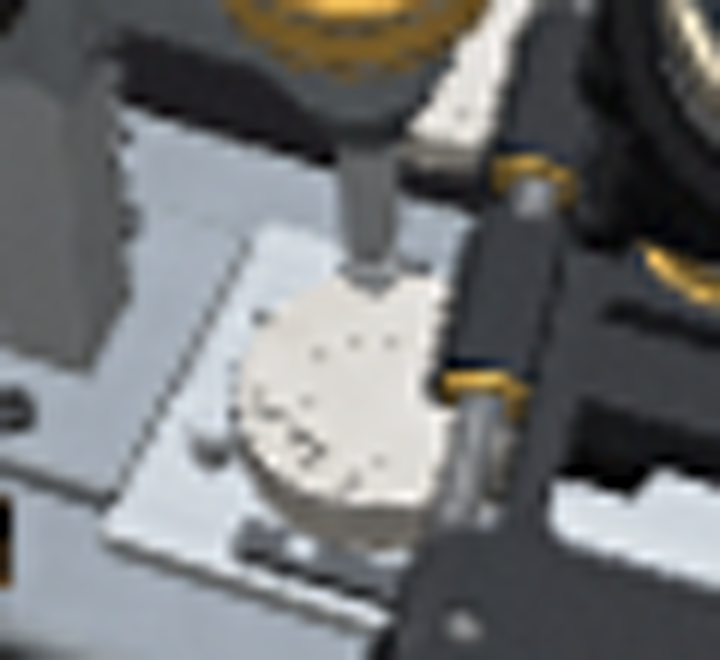

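>>> play_rows:
  fingers: [255,255,255,255,255]
  linear:
    - [-0.5,0.3,1.6]
    - [-1.2,0.4,1.8]
    - [-1.9,0.4,2]
    - [-2.6,0.4,2.2]
    - [-2.6,0.4,2.2]
  rot:
    - [0,0,0]
    - [0,0,0]
    - [0,0,0]
    - [0,0,0]
    - [0,0,0]

```text
time_s: 20.85
position: [0.5777, -0.0418, 0.0287]
tcp_rot: [[-0.916, -0.243, 0.318], [-0.29, 0.951, -0.107], [-0.277, -0.19, -0.942]]
force: [-5.1, -2.9, 2.1]
opening: -0.001
```

Run:
```python
from kin import *
print(st(applied([-2.6,.4,2.2],[0,0,0])[0]))
s=bot.read_state();print(st(s['position']),s['joint_positions'].round(1),RS.T@s['force'])
```

```text
[-29.95520897  -6.43089458  31.08150461]
[-32.02064061  -6.22053902  28.6803395 ] [ -14.4   41.2  111.2  -10.     8.1 -110.7] [-5.32350466 -2.36876288  2.07689452]
```

>>> play_rows:
  fingers: [255,255,255,255]
  linear:
    - [-0.7,0.1,0.2]
    - [-1.4,0.2,0.4]
    - [-1.9,0.2,0.6]
    - [-1.9,0.2,0.6]
  rot:
    - [0,0,0]
    - [0,0,0]
    - [0,0,0]
    - [0,0,0]

```text
time_s: 21.25
position: [0.578, -0.0413, 0.0284]
tcp_rot: [[-0.917, -0.243, 0.315], [-0.289, 0.951, -0.107], [-0.274, -0.189, -0.943]]
force: [-9.4, -3.8, 5.9]
opening: 0.008
```

Run:
```python
from kin import *
print(st(applied([-1.9,.2,.6],[0,0,0])[0]))
s=bot.read_state();print(st(s['position']),RS.T@s['force'])
im=capture('scene')[:,:,::-1];cv2.imwrite('pics/scene15.png',im)
crop('pics/scene15.png','pics/sc15.png',250,260,310,315,12)
p0,R0=cmd()
for x,y,z,L in((-33,-7,31,20),(-40,-8.5,33,20),(-55,-10,40,18.5),(-75,-8,60,17),(-85,-4,100,14),(-85,0,150,9),(-85,0,200,4),(-80,0,250,0)):
    RR=Rby(L,-24,12 if z<150 else 0);print(rel(p0,R0,w(x,y,z),RR))
```

```text
[-28.01473599  -5.94085224  31.01499829]
[-31.7470664   -5.66750316  28.42513262] [-9.68109224 -2.86716332  5.94636729]
([4.9, -0.3, -1.4], [0.01, -0.02, 0.02])
([11.2, -1.1, -5.3], [0.01, -0.02, 0.02])
([23.6, -1.7, -16.3], [-0.83, 1.22, -0.23])
([36.3, -0.6, -41.6], [-1.69, 2.45, -0.45])
([33.6, -2.9, -82.9], [-3.41, 4.91, -0.84])
([18.7, -8.7, -130.4], [-5.33, 9.61, 10.57])
([4.6, -18.3, -177.4], [-7.79, 13.97, 10.32])
([-14.2, -28.7, -222.9], [-9.75, 17.47, 10.23])
```

View pics/sc15.png

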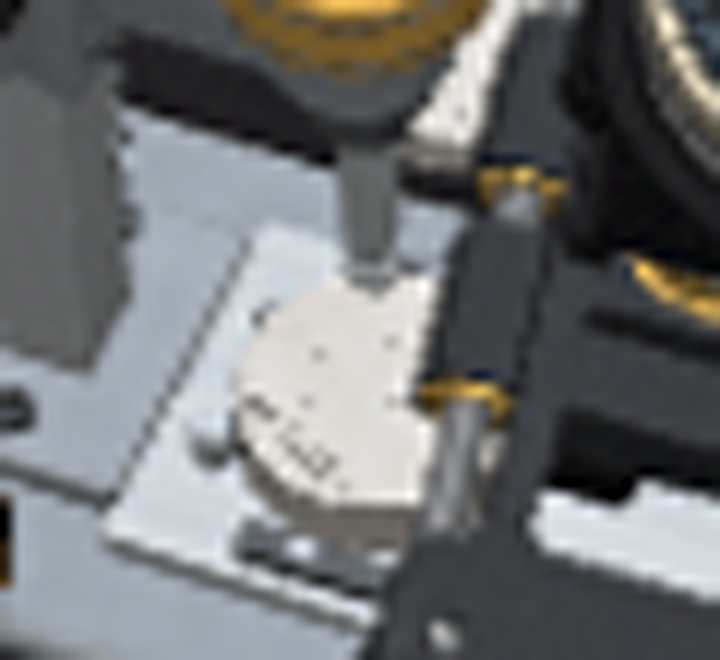

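>>> play_rows:
  fingers: [255,255,255,255,255,200,100,0,0,0,0,0]
  linear:
    - [4.9,-0.3,-1.4]
    - [11.2,-1.1,-5.3]
    - [23.6,-1.7,-16.3]
    - [36.3,-0.6,-41.6]
    - [33.6,-2.9,-82.9]
    - [18.7,-8.7,-130.4]
    - [4.6,-18.3,-177.4]
    - [-14.2,-28.7,-222.9]
    - [-14.2,-28.7,-222.9]
    - [-14.2,-28.7,-222.9]
    - [-14.2,-28.7,-222.9]
    - [-14.2,-28.7,-222.9]
  rot:
    - [0,0,0]
    - [0,0,0]
    - [-0.8,1.2,-0.2]
    - [-1.7,2.4,-0.4]
    - [-3.4,4.9,2]
    - [-5.3,9.6,7]
    - [-7.8,14,10.3]
    - [-9.8,17.5,10.2]
    - [-9.8,17.5,10.2]
    - [-9.8,17.5,10.2]
    - [-9.8,17.5,10.2]
    - [-9.8,17.5,10.2]

```text
time_s: 22.5
position: [0.5282, -0.04, 0.2466]
tcp_rot: [[-0.995, -0.099, -0.006], [-0.099, 0.995, 0.002], [0.006, 0.003, -1.0]]
force: [-0.1, -0.3, -0.5]
opening: 0.558
```

Run:
```python
from kin import *
p,R=applied([-14.2,-28.7,-222.9],[-9.8,17.5,10.2]);print(st(p),R.round(3).tolist())
s=bot.read_state();print(st(s['position']),s['tcp_rot'].round(3).tolist(),s['joint_positions'].round(1),s['force'])
p0,R0=cmd()
for x,z in((-40,260),(0,270),(35,270)): print(rel(p0,R0,w(x,0,z),Rt()))
im=capture('scene')[:,:,::-1];cv2.imwrite('pics/scene16.png',im)
crop('pics/scene16.png','pics/sc16.png',250,260,310,315,12)
```

```text
[-7.99902299e+01  2.53668242e-02  2.50041691e+02] [[-0.995, -0.099, -0.001], [-0.099, 0.995, 0.001], [0.001, 0.001, -1.0]]
[-81.14412364   0.43586856 246.63561152] [[-0.995, -0.099, -0.006], [-0.099, 0.995, 0.002], [0.006, 0.003, -1.0]] [ -16.4   21.3   93.8   -0.    65.2 -112.1] [-0.13399164 -0.25638116 -0.46940736]
([-40.0, -0.0, -10.0], [0.04, -0.04, 0.04])
([-80.0, -0.1, -20.0], [0.04, -0.04, 0.04])
([-115.0, -0.1, -20.0], [0.04, -0.04, 0.04])
```

View pics/sc16.png

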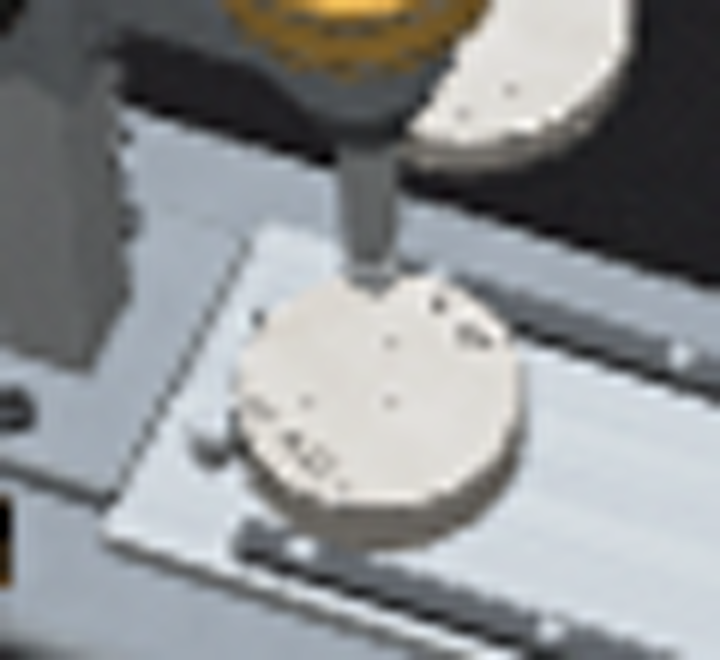

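>>> play_rows:
  fingers: [0,0,0,0,0,0]
  linear:
    - [-30,0,-15]
    - [-65,0,-20]
    - [-95,0,-20]
    - [-110,0,-20]
    - [-115,0,-20]
    - [-115,0,-20]
  rot:
    - [0,0,0]
    - [0,0,0]
    - [0,0,0]
    - [0,0,0]
    - [0,0,0]
    - [0,0,0]

```text
time_s: 23.15
position: [0.6434, -0.029, 0.2658]
tcp_rot: [[-0.995, -0.099, -0.007], [-0.099, 0.995, 0.002], [0.007, 0.002, -1.0]]
force: [0.0, -0.7, -0.7]
opening: 0.993
```

Run:
```python
from kin import *
import pickle
p,R=applied([-115,0,-20],[0,0,0]);print(st(p))
s=bot.read_state();print(st(s['position']),s['qvel'].round(1),s['force'],s['opening'])
cm=cam('wrist');im=capture('wrist')[:,:,::-1];cv2.imwrite('pics/wrist17.png',im);pickle.dump((cm,s['position'],s['tcp_rot']),open('w17.pkl','wb'))
im=capture('top')[:,:,::-1];cv2.imwrite('pics/top17.png',im)
crop('pics/wrist17.png','pics/w17.png',240,220,400,400,4)
```

```text
[3.50243504e+01 8.77695992e-02 2.69957575e+02]
[3.46264727e+01 1.41784816e-01 2.65849743e+02] [-0.2 -1.5  1.5 -0.2  0.4 -0.1] [ 0.04512329 -0.67937472 -0.73932533] 0.9934305530062466
```

View pics/w17.png

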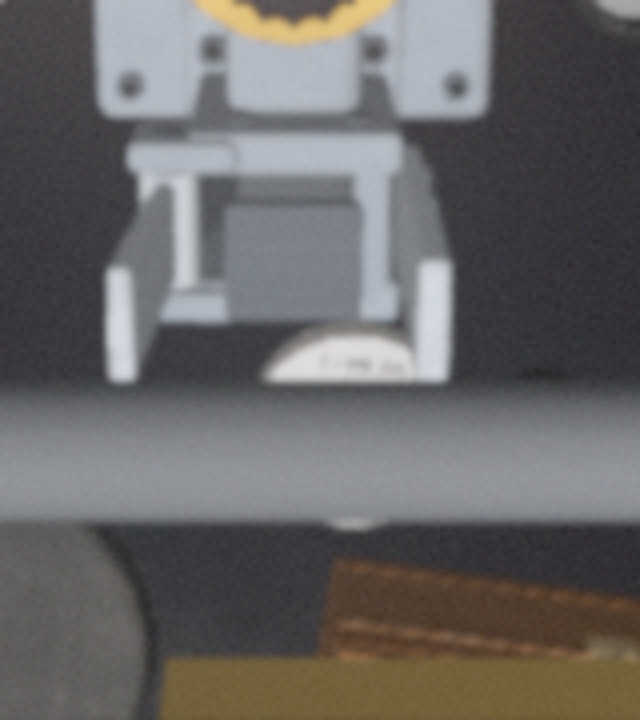

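View pics/wrist17.png

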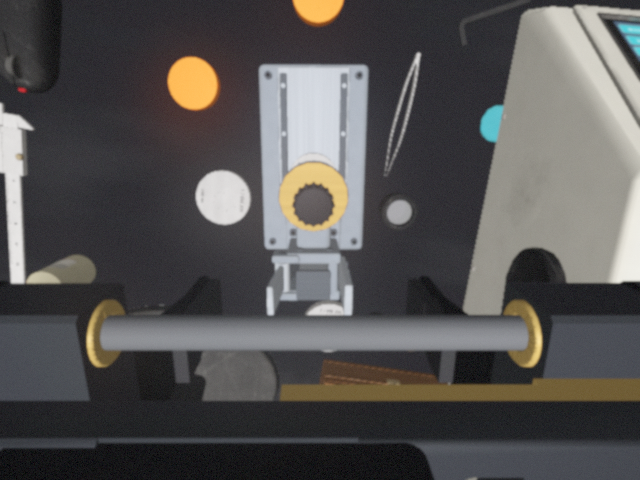

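Run:
```python
from kin import *
import pickle
cm,pp,R=pickle.load(open('w17.pkl','rb'))
for n,un,rn,uf,rf,L in(('lever',240+106/4,287,240+108/4,315,20),('plate',240+452/4,285,240+450/4,315,22)):
    for z in range(170,216,4):
        a=st(onz(cm,un,rn,z/1e3));b=st(onz(cm,uf,rf,z/1e3));print(n,z,a[:2].round(1),b[:2].round(1),'len',round(b[0]-a[0],1))
print('col',[st(onz(cm,240+u/4,220+v/4,.184)).round(1)[:2].tolist() for u,v in((225,205),(360,205),(225,318),(360,318))])
print('knob',st(onz(cm,314,204,.167+.0326)),'weight centre',st(onz(cm,313.5,196,.131+.0326)))
```

```text
lever 170 [ 67.7 -33.2] [ 90.3 -33.5] len 22.6
lever 174 [ 66.1 -32.6] [ 88.4 -33. ] len 22.3
lever 178 [ 64.5 -32.1] [ 86.4 -32.5] len 21.9
lever 182 [ 62.8 -31.6] [ 84.4 -31.9] len 21.6
lever 186 [ 61.2 -31.1] [ 82.4 -31.4] len 21.2
lever 190 [ 59.6 -30.5] [ 80.5 -30.9] len 20.9
lever 194 [ 58. -30.] [ 78.5 -30.4] len 20.5
lever 198 [ 56.3 -29.5] [ 76.5 -29.8] len 20.2
lever 202 [ 54.7 -29. ] [ 74.6 -29.3] len 19.8
lever 206 [ 53.1 -28.5] [ 72.6 -28.8] len 19.5
lever 210 [ 51.5 -27.9] [ 70.6 -28.2] len 19.2
lever 214 [ 49.8 -27.4] [ 68.6 -27.7] len 18.8
plate 170 [66.2 30.7] [90.5 31. ] len 24.2
plate 174 [64.6 30.3] [88.5 30.6] len 23.9
plate 178 [63.  29.8] [86.5 30.1] len 23.5
plate 182 [61.4 29.4] [84.5 29.6] len 23.1
plate 186 [59.8 28.9] [82.6 29.2] len 22.7
plate 190 [58.2 28.4] [80.6 28.7] len 22.4
plate 194 [56.6 28. ] [78.6 28.2] len 22.0
plate 198 [55.  27.5] [76.6 27.8] len 21.6
plate 202 [53.4 27.1] [74.7 27.3] len 21.3
plate 206 [51.8 26.6] [72.7 26.8] len 20.9
plate 210 [50.2 26.2] [70.7 26.4] len 20.5
plate 214 [48.6 25.7] [68.7 25.9] len 20.1
col [[50.4, -10.4], [50.4, 12.9], [71.5, -10.6], [71.5, 13.2]]
knob [  0.83039779   1.81511725 199.6       ] weight centre [  1.1503223    1.60437507 163.6       ]
```

Run:
```python
from kin import *
p0,R0=cmd();q=bot.read_state()['joint_positions']
for x,y,z in((50,1,262),(60.5,1,250),(60.5,1,171)): 
    q,e=ik(w(x,y,z),Rt(),q,90);print(rel(p0,R0,w(x,y,z),Rt()),q.round(1))
```

```text
([-15.0, 0.9, 7.9], [0.04, -0.04, 0.04]) [ -12.    30.8   74.2    0.    75.  -107.7]
([-25.5, 0.9, 19.9], [0.04, -0.04, 0.04]) [ -11.7   32.3   73.4   -0.    74.3 -107.4]
([-25.5, 0.8, 98.9], [0.04, -0.04, 0.04]) [ -11.7   36.9   77.9    0.    65.2 -107.4]
```

>>> play_rows:
  fingers: [0,0,0,0,0,0,0,0,0]
  linear:
    - [-15,0.9,8]
    - [-25.5,0.9,20]
    - [-25.5,0.9,20]
    - [-25.5,0.9,40]
    - [-25.5,0.9,62]
    - [-25.5,0.8,82]
    - [-25.5,0.8,94]
    - [-25.5,0.8,99]
    - [-25.5,0.8,99]
  rot:
    - [0,0,0]
    - [0,0,0]
    - [0,0,0]
    - [0,0,0]
    - [0,0,0]
    - [0,0,0]
    - [0,0,0]
    - [0,0,0]
    - [0,0,0]

```text
time_s: 24.15
position: [0.6687, -0.0258, 0.1682]
tcp_rot: [[-0.995, -0.098, -0.005], [-0.098, 0.995, 0.001], [0.005, 0.001, -1.0]]
force: [-0.2, -0.1, -0.0]
opening: 1.002
```

Run:
```python
from kin import *
p,R=applied([-25.5,.8,99],[0,0,0]);print(st(p))
im=capture('wrist')[:,:,::-1];cv2.imwrite('pics/wrist18.png',im)
im=capture('scene')[:,:,::-1];cv2.imwrite('pics/scene18.png',im)
s=bot.read_state();print(st(s['position']),s['tcp_rot'].round(3).tolist(),s['qvel'].round(1),s['force'],s['opening'])
```

```text
[ 60.4513484    0.97817354 170.9395722 ]
[ 61.05273347   0.59204109 169.60076263] [[-0.995, -0.098, -0.002], [-0.098, 0.995, 0.001], [0.002, 0.001, -1.0]] [ 0.1 -0.4 -0.4  0.  -0.1  0. ] [0.1424505  0.96404936 0.49245114] 0.9997069823188363
```

View pics/wrist18.png

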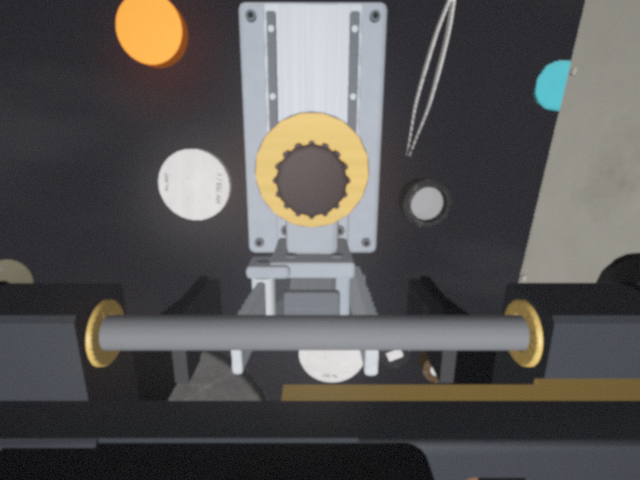

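>>> play_rows:
  fingers: [40,70,90,100,106,112,118,122,126,130]
  linear:
    - [0,0,0]
    - [0,0,0]
    - [0,0,0]
    - [0,0,0]
    - [0,0,0]
    - [0,0,0]
    - [0,0,0]
    - [0,0,0]
    - [0,0,0]
    - [0,0,0]
  rot:
    - [0,0,0]
    - [0,0,0]
    - [0,0,0]
    - [0,0,0]
    - [0,0,0]
    - [0,0,0]
    - [0,0,0]
    - [0,0,0]
    - [0,0,0]
    - [0,0,0]

```text
time_s: 25.25
position: [0.6694, -0.0267, 0.1677]
tcp_rot: [[-0.995, -0.099, -0.003], [-0.099, 0.995, -0.001], [0.004, -0.001, -1.0]]
force: [2.0, -4.0, -7.0]
opening: 0.557
```

>>> play_rows:
  fingers: [150,170,170]
  linear:
    - [0,0,0]
    - [0,0,0]
    - [0,0,0]
  rot:
    - [0,0,0]
    - [0,0,0]
    - [0,0,0]

```text
time_s: 25.55
position: [0.6694, -0.0267, 0.1677]
tcp_rot: [[-0.995, -0.099, -0.004], [-0.099, 0.995, -0.001], [0.004, -0.001, -1.0]]
force: [2.5, -4.7, -6.6]
opening: 0.561
```

Run:
```python
from kin import *
im=capture('scene')[:,:,::-1];cv2.imwrite('pics/scene19.png',im)
im=capture('wrist')[:,:,::-1];cv2.imwrite('pics/wrist19.png',im)
s=bot.read_state();print(st(s['position']),s['force'],s['opening']*87)
cv2.imwrite('pics/cmp19.png',cv2.resize(np.hstack([cv2.imread(f'pics/scene{k}.png')[255:305,255:305] for k in(16,18,19)]),None,fx=5.3,fy=5.3,interpolation=cv2.INTER_CUBIC))
```

```text
[ 60.63885575  -0.17605147 167.70529262] [ 2.56903113 -4.88597697 -7.05622694] 48.36067264394447
```

View pics/cmp19.png

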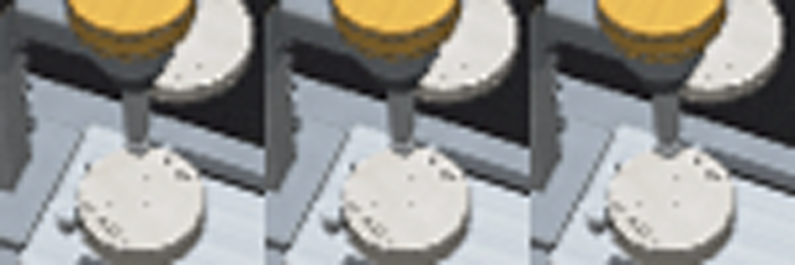

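View pics/wrist19.png

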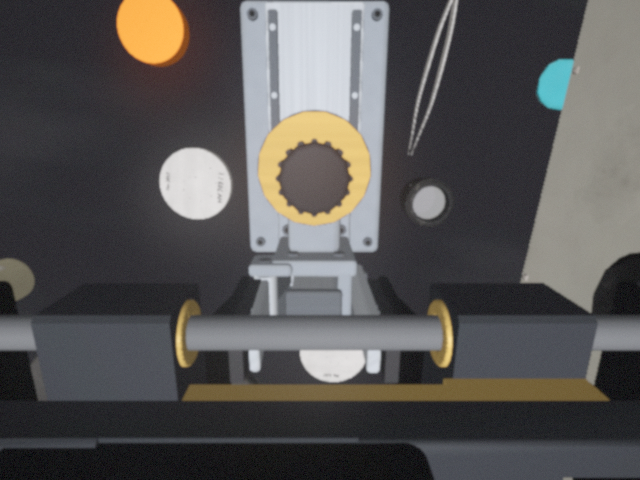

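>>> play_rows:
  fingers: [190,210,210,210,210,210]
  linear:
    - [0,0,0.5]
    - [0,0,1.3]
    - [0,0,2.2]
    - [0,0,3.1]
    - [0,0,4]
    - [0,0,4]
  rot:
    - [0,0,0]
    - [0,0,0]
    - [0,0,0]
    - [0,0,0]
    - [0,0,0]
    - [0,0,0]

```text
time_s: 26.25
position: [0.6694, -0.0267, 0.1638]
tcp_rot: [[-0.995, -0.099, -0.003], [-0.099, 0.995, -0.001], [0.003, -0.001, -1.0]]
force: [2.4, -4.6, -7.4]
opening: 0.56
```

Run:
```python
from kin import *
applied([0,0,4],[0,0,0])
im=capture('scene')[:,:,::-1];cv2.imwrite('pics/scene20.png',im)
s=bot.read_state();print(st(s['position']),s['force'],s['opening']*87)
cv2.imwrite('pics/cmp20.png',cv2.resize(np.hstack([cv2.imread(f'pics/scene{k}.png')[255:305,255:305] for k in(18,19,20)]),None,fx=5.3,fy=5.3,interpolation=cv2.INTER_CUBIC))
```

```text
[ 60.6372336   -0.17870275 163.80543983] [ 1.57458501 -3.55632034 -6.21731404] 48.713614509832304
```

View pics/cmp20.png

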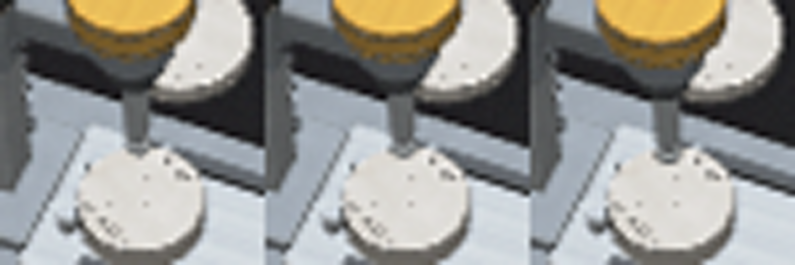

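>>> play_rows:
  fingers: [210,210,210,210,210,210,210,210]
  linear:
    - [0,0,1]
    - [0,0,2.7]
    - [0,0,4.5]
    - [0,0,6.3]
    - [0,0,8.1]
    - [0,0,9.8]
    - [0,0,11]
    - [0,0,11]
  rot:
    - [0,0,0]
    - [0,0,0]
    - [0,0,0]
    - [0,0,0]
    - [0,0,0]
    - [0,0,0]
    - [0,0,0]
    - [0,0,0]

```text
time_s: 27.1
position: [0.6694, -0.0267, 0.1528]
tcp_rot: [[-0.995, -0.098, -0.003], [-0.098, 0.995, -0.001], [0.003, -0.001, -1.0]]
force: [3.3, -4.6, -6.7]
opening: 0.561
```

Run:
```python
from kin import *
applied([0,0,11],[0,0,0])
im=capture('scene')[:,:,::-1];cv2.imwrite('pics/scene21.png',im)
s=bot.read_state();print(st(s['position']),s['force'],s['opening']*87)
crop('pics/scene21.png','pics/sc21.png',250,255,310,310,12)
```

```text
[ 6.06431230e+01 -1.46634703e-01  1.52719050e+02] [ 2.31757511 -5.17753001 -6.43846026] 48.351754808989284
```

View pics/sc21.png

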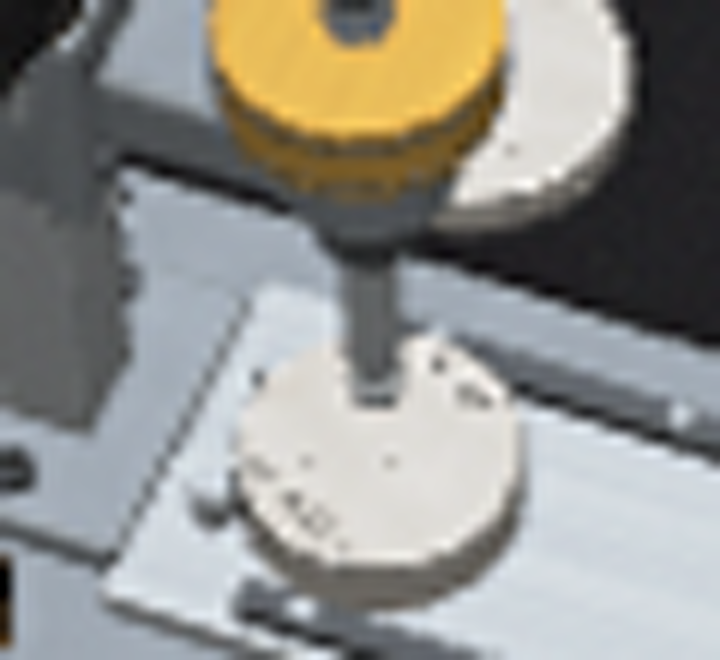

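>>> play_rows:
  fingers: [210,210,210,210]
  linear:
    - [0,0,0.7]
    - [0,0,1.4]
    - [0,0,2]
    - [0,0,2]
  rot:
    - [0,0,0]
    - [0,0,0]
    - [0,0,0]
    - [0,0,0]

```text
time_s: 27.55
position: [0.6694, -0.0267, 0.1509]
tcp_rot: [[-0.995, -0.099, -0.003], [-0.099, 0.995, -0.001], [0.003, -0.001, -1.0]]
force: [1.9, -5.6, -6.1]
opening: 0.56
```

>>> play_rows:
  fingers: [210,210,210]
  linear:
    - [0,0,0.5]
    - [0,0,1]
    - [0,0,1]
  rot:
    - [0,0,0]
    - [0,0,0]
    - [0,0,0]

```text
time_s: 27.85
position: [0.6694, -0.0267, 0.1499]
tcp_rot: [[-0.995, -0.098, -0.003], [-0.098, 0.995, -0.001], [0.003, -0.001, -1.0]]
force: [3.1, -5.4, -5.1]
opening: 0.556
```

>>> play_rows:
  fingers: [210,210,210]
  linear:
    - [0,0,0.4]
    - [0,0,0.8]
    - [0,0,0.8]
  rot:
    - [0,0,0]
    - [0,0,0]
    - [0,0,0]

```text
time_s: 28.15
position: [0.6694, -0.0267, 0.1491]
tcp_rot: [[-0.995, -0.099, -0.003], [-0.099, 0.995, -0.001], [0.003, -0.001, -1.0]]
force: [2.7, -4.8, -5.9]
opening: 0.561
```

>>> play_rows:
  fingers: [210,210,210]
  linear:
    - [0,0,0.5]
    - [0,0,1]
    - [0,0,1]
  rot:
    - [0,0,0]
    - [0,0,0]
    - [0,0,0]

```text
time_s: 28.45
position: [0.6694, -0.0267, 0.1481]
tcp_rot: [[-0.995, -0.099, -0.003], [-0.099, 0.995, -0.001], [0.003, -0.001, -1.0]]
force: [2.2, -4.9, -5.1]
opening: 0.563
```

Run:
```python
from kin import *
applied([0,0,4.8],[0,0,0])
im=capture('scene')[:,:,::-1];cv2.imwrite('pics/scene22.png',im)
s=bot.read_state();print(st(s['position']),s['force'],s['opening']*87)
crop('pics/scene22.png','pics/sc22.png',250,255,310,310,12)
```

```text
[ 60.65740382  -0.16578863 148.11220451] [ 2.28220544 -4.80154841 -5.16634474] 48.57559507427882
```

View pics/sc22.png

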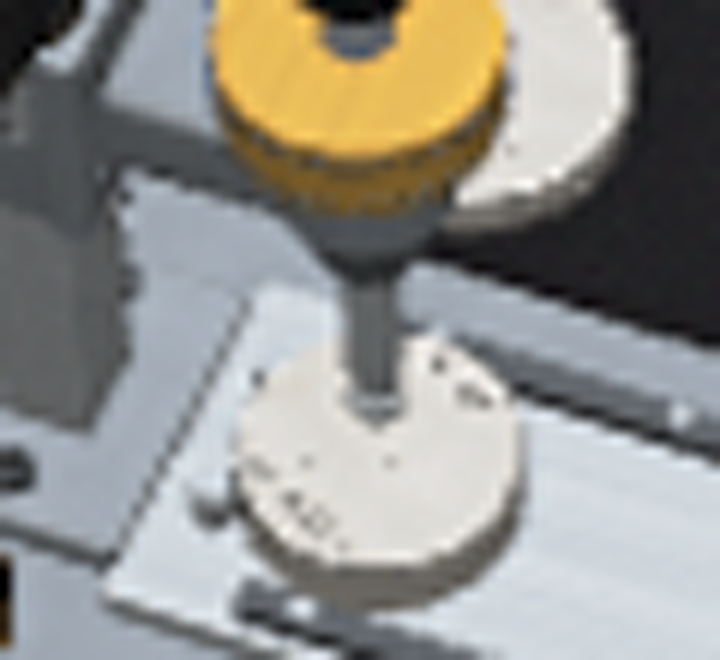

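>>> play_rows:
  fingers: [210,210,210]
  linear:
    - [0,0,0.5]
    - [0,0,1]
    - [0,0,1]
  rot:
    - [0,0,0]
    - [0,0,0]
    - [0,0,0]

```text
time_s: 28.8
position: [0.6694, -0.0268, 0.1471]
tcp_rot: [[-0.995, -0.098, -0.003], [-0.098, 0.995, -0.001], [0.003, -0.001, -1.0]]
force: [2.2, -5.0, -6.5]
opening: 0.56
```

>>> play_rows:
  fingers: [210,210,210]
  linear:
    - [0,0,0.4]
    - [0,0,0.8]
    - [0,0,0.8]
  rot:
    - [0,0,0]
    - [0,0,0]
    - [0,0,0]

```text
time_s: 29.1
position: [0.6694, -0.0267, 0.1463]
tcp_rot: [[-0.995, -0.099, -0.003], [-0.099, 0.995, -0.001], [0.003, -0.001, -1.0]]
force: [2.6, -4.7, -6.0]
opening: 0.559
```

>>> play_rows:
  fingers: [210,210,210]
  linear:
    - [0,0,0.4]
    - [0,0,0.8]
    - [0,0,0.8]
  rot:
    - [0,0,0]
    - [0,0,0]
    - [0,0,0]

```text
time_s: 29.4
position: [0.6694, -0.0267, 0.1456]
tcp_rot: [[-0.995, -0.098, -0.003], [-0.098, 0.995, -0.001], [0.003, -0.001, -1.0]]
force: [2.2, -5.3, -6.4]
opening: 0.554
```

>>> play_rows:
  fingers: [210,210,210]
  linear:
    - [0,0,0.4]
    - [0,0,0.8]
    - [0,0,0.8]
  rot:
    - [0,0,0]
    - [0,0,0]
    - [0,0,0]

```text
time_s: 29.7
position: [0.6694, -0.0267, 0.1448]
tcp_rot: [[-0.995, -0.099, -0.003], [-0.099, 0.995, -0.001], [0.003, -0.001, -1.0]]
force: [1.4, -4.8, -5.5]
opening: 0.561
```

Run:
```python
from kin import *
applied([0,0,3.4],[0,0,0])
im=capture('scene')[:,:,::-1];cv2.imwrite('pics/scene23.png',im)
f=[];
s=bot.read_state();print(st(s['position']),s['force'],s['opening']*87)
crop('pics/scene23.png','pics/sc23.png',250,255,310,310,12)
```

```text
[ 60.65242884  -0.16751575 144.75437705] [ 2.09437019 -5.42312838 -5.19132826] 48.71326259399329
```

View pics/sc23.png

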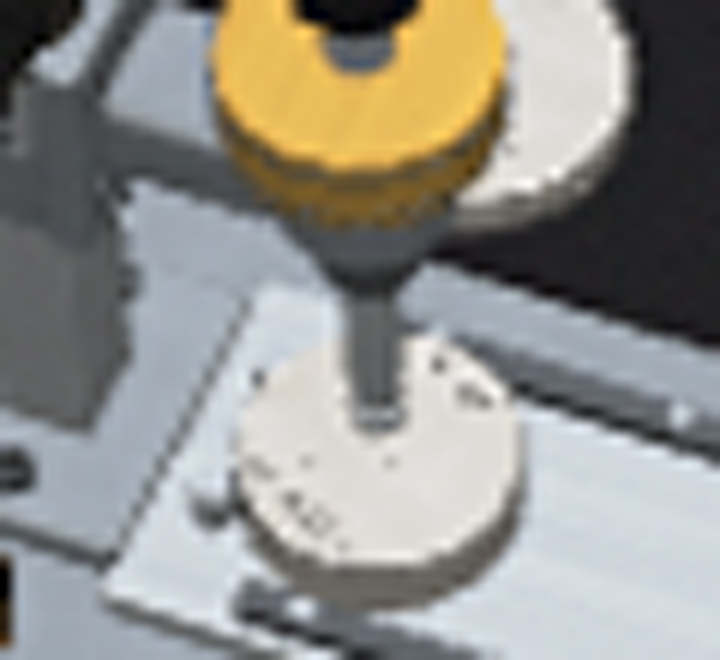

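>>> play_rows:
  fingers: [210,210,210]
  linear:
    - [0,0,0.4]
    - [0,0,0.7]
    - [0,0,0.7]
  rot:
    - [0,0,0]
    - [0,0,0]
    - [0,0,0]

```text
time_s: 30.05
position: [0.6694, -0.0267, 0.1441]
tcp_rot: [[-0.995, -0.099, -0.003], [-0.099, 0.995, -0.001], [0.003, -0.001, -1.0]]
force: [1.8, -5.4, -5.1]
opening: 0.555
```

>>> play_rows:
  fingers: [210,210,210]
  linear:
    - [0,0,0.3]
    - [0,0,0.6]
    - [0,0,0.6]
  rot:
    - [0,0,0]
    - [0,0,0]
    - [0,0,0]

```text
time_s: 30.35
position: [0.6694, -0.0267, 0.1435]
tcp_rot: [[-0.995, -0.099, -0.003], [-0.099, 0.995, -0.001], [0.003, -0.001, -1.0]]
force: [3.0, -3.9, -4.6]
opening: 0.561
```

>>> play_rows:
  fingers: [210,210,210]
  linear:
    - [0,0,0.3]
    - [0,0,0.6]
    - [0,0,0.6]
  rot:
    - [0,0,0]
    - [0,0,0]
    - [0,0,0]

```text
time_s: 30.65
position: [0.6694, -0.0267, 0.1429]
tcp_rot: [[-0.995, -0.099, -0.003], [-0.099, 0.995, -0.001], [0.003, -0.001, -1.0]]
force: [1.9, -4.5, -5.5]
opening: 0.561
```

Run:
```python
from kin import *
p,R=applied([0,0,1.9],[0,0,0])
s=bot.read_state();print(st(p),st(s['position']),s['force'],s['opening']*87)
```

```text
[ 60.43297906   0.99675371 145.8395858 ] [ 60.64996625  -0.15451046 142.85474715] [ 1.9105373  -4.53946887 -5.47953897] 48.81232227455678
```

>>> play_rows:
  fingers: [210,210,210]
  linear:
    - [0,0,0.3]
    - [0,0,0.6]
    - [0,0,0.6]
  rot:
    - [0,0,0]
    - [0,0,0]
    - [0,0,0]

```text
time_s: 30.95
position: [0.6694, -0.0267, 0.1423]
tcp_rot: [[-0.995, -0.099, -0.003], [-0.099, 0.995, -0.001], [0.003, -0.001, -1.0]]
force: [1.8, -4.1, -5.0]
opening: 0.558
```

Run:
```python
from kin import *
p,R=applied([0,0,.6],[0,0,0])
s=bot.read_state();print(p[2]*1e3-s['position'][2]*1e3,st(s['position']),s['force'])
im=capture('scene')[:,:,::-1];cv2.imwrite('pics/scene24.png',im)
crop('pics/scene24.png','pics/sc24.png',250,255,310,310,12)
```

```text
2.955712178875416 [ 60.65037028  -0.1675898  142.28387394] [ 1.82214693 -4.10136924 -5.03069151]
```

View pics/sc24.png

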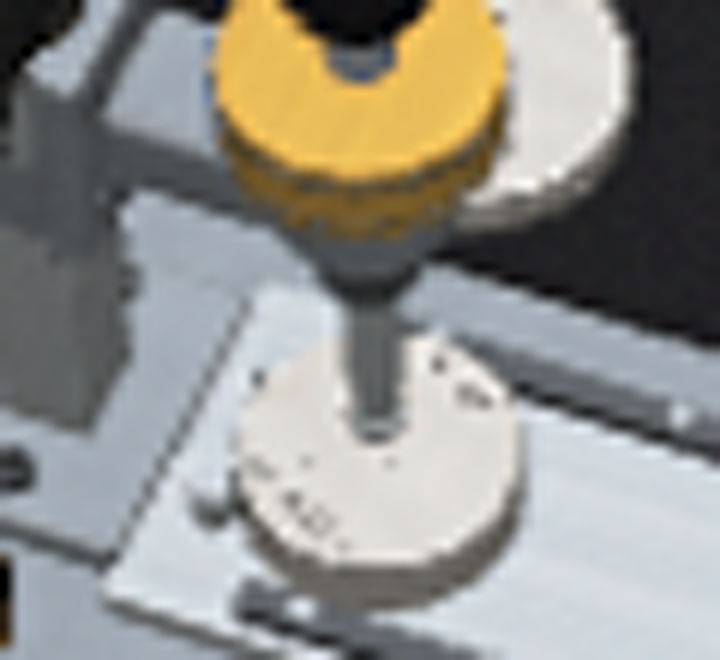

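>>> play_rows:
  fingers: [210,210,210]
  linear:
    - [0,0,0.3]
    - [0,0,0.5]
    - [0,0,0.5]
  rot:
    - [0,0,0]
    - [0,0,0]
    - [0,0,0]

```text
time_s: 31.3
position: [0.6694, -0.0267, 0.1418]
tcp_rot: [[-0.995, -0.099, -0.003], [-0.099, 0.995, -0.001], [0.003, -0.001, -1.0]]
force: [2.1, -3.8, -6.5]
opening: 0.562
```

```bash
cat > chk.py <<'E'
import sys
from kin import *
p,R=applied([0,0,float(sys.argv[1])],[0,0,0])
s=bot.read_state();print('droop',(p[2]-s['position'][2])*1e3,st(s['position']),s['force'],s['opening']*87)
E
python3 chk.py .5
```

```text
droop 2.936000476351397 [ 60.67603411  -0.17731068 141.80358592] [ 2.0522746  -3.81368885 -6.53803365] 48.91291566456741
```

>>> play_rows:
  fingers: [210,210,210]
  linear:
    - [0,0,0.3]
    - [0,0,0.5]
    - [0,0,0.5]
  rot:
    - [0,0,0]
    - [0,0,0]
    - [0,0,0]

```text
time_s: 31.6
position: [0.6694, -0.0267, 0.1413]
tcp_rot: [[-0.995, -0.099, -0.003], [-0.099, 0.995, -0.001], [0.003, -0.001, -1.0]]
force: [2.3, -4.4, -5.9]
opening: 0.559
```

```bash
python3 chk.py .5
```

```text
droop 2.9218871740686323 [ 60.6912584   -0.17426246 141.31769949] [ 2.29351059 -4.37075846 -5.85388667] 48.59794563222345
```

Still carried; continue feeling downward.

>>> play_rows:
  fingers: [210,210,210]
  linear:
    - [0,0,0.3]
    - [0,0,0.5]
    - [0,0,0.5]
  rot:
    - [0,0,0]
    - [0,0,0]
    - [0,0,0]

```text
time_s: 31.9
position: [0.6694, -0.0267, 0.1408]
tcp_rot: [[-0.995, -0.098, -0.003], [-0.098, 0.995, -0.001], [0.003, -0.001, -1.0]]
force: [1.8, -5.2, -6.2]
opening: 0.564
```

```bash
python3 chk.py .5
```

```text
droop 2.9351984585672675 [ 60.67395558  -0.18565484 140.80438848] [ 1.79225613 -5.15972457 -6.18182123] 49.07176667325272
```

>>> play_rows:
  fingers: [210,210,210]
  linear:
    - [0,0,0.3]
    - [0,0,0.5]
    - [0,0,0.5]
  rot:
    - [0,0,0]
    - [0,0,0]
    - [0,0,0]

```text
time_s: 32.2
position: [0.6694, -0.0267, 0.1403]
tcp_rot: [[-0.995, -0.098, -0.003], [-0.098, 0.995, -0.001], [0.003, -0.0, -1.0]]
force: [2.0, -5.8, -5.8]
opening: 0.558
```

```bash
python3 chk.py .5
python3 - <<'E'
from h import *
im=capture('scene')[:,:,::-1];cv2.imwrite('pics/scene25.png',im)
crop('pics/scene25.png','pics/sc25.png',250,255,310,310,12)
E
```

```text
droop 2.959053937368478 [ 60.64885127  -0.14351014 140.28053327] [ 1.98671642 -5.81879562 -5.83756184] 48.512690928536045
```

View pics/sc25.png

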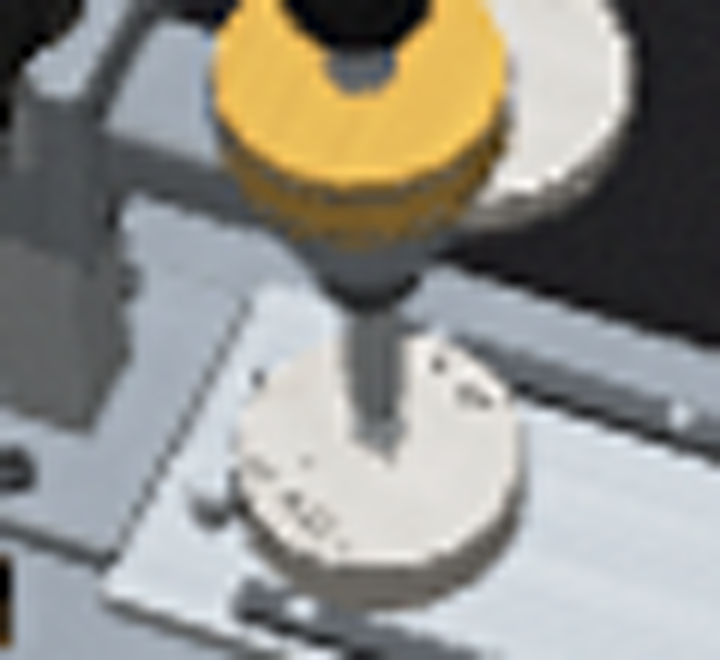

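>>> play_rows:
  fingers: [210,210,210]
  linear:
    - [0,0,0.3]
    - [0,0,0.5]
    - [0,0,0.5]
  rot:
    - [0,0,0]
    - [0,0,0]
    - [0,0,0]

```text
time_s: 32.55
position: [0.6694, -0.0267, 0.1398]
tcp_rot: [[-0.995, -0.099, -0.003], [-0.099, 0.995, -0.001], [0.003, -0.001, -1.0]]
force: [2.6, -4.6, -5.9]
opening: 0.56
```

```bash
python3 chk.py .5
```

```text
droop 2.940786836248155 [ 60.69190136  -0.17899425 139.79880064] [ 2.62838181 -4.64275615 -5.93614224] 48.736007359252966
```

>>> play_rows:
  fingers: [210,210,210]
  linear:
    - [0,0,0.3]
    - [0,0,0.5]
    - [0,0,0.5]
  rot:
    - [0,0,0]
    - [0,0,0]
    - [0,0,0]

```text
time_s: 32.85
position: [0.6694, -0.0267, 0.1393]
tcp_rot: [[-0.995, -0.099, -0.003], [-0.099, 0.995, -0.001], [0.003, -0.001, -1.0]]
force: [1.7, -5.1, -5.8]
opening: 0.561
```

```bash
python3 chk.py .5
```

```text
droop 2.9477389764190622 [ 60.66059383  -0.14647991 139.29184877] [ 1.67604073 -5.10485526 -5.770581  ] 48.80437197761044
```

>>> play_rows:
  fingers: [210,210,210]
  linear:
    - [0,0,0.3]
    - [0,0,0.5]
    - [0,0,0.5]
  rot:
    - [0,0,0]
    - [0,0,0]
    - [0,0,0]

```text
time_s: 33.15
position: [0.6694, -0.0267, 0.1388]
tcp_rot: [[-0.995, -0.099, -0.003], [-0.099, 0.995, -0.001], [0.003, -0.001, -1.0]]
force: [2.5, -5.3, -6.3]
opening: 0.559
```

```bash
python3 chk.py .5
```

```text
droop 2.952204082448562 [ 60.68551258  -0.14387334 138.78738394] [ 2.47645693 -5.30804632 -6.33159587] 48.61476101917509
```

>>> play_rows:
  fingers: [210,210,210]
  linear:
    - [0,0,0.3]
    - [0,0,0.5]
    - [0,0,0.5]
  rot:
    - [0,0,0]
    - [0,0,0]
    - [0,0,0]

```text
time_s: 33.45
position: [0.6694, -0.0267, 0.1383]
tcp_rot: [[-0.995, -0.098, -0.003], [-0.098, 0.995, -0.001], [0.003, -0.001, -1.0]]
force: [2.1, -5.0, -4.9]
opening: 0.559
```

```bash
python3 chk.py .5
```

```text
droop 2.9581317775163596 [ 60.64951548  -0.17337792 138.28145651] [ 2.12993625 -4.96886768 -4.8627462 ] 48.63347504635645
```

>>> play_rows:
  fingers: [210,210,210]
  linear:
    - [0,0,0.3]
    - [0,0,0.5]
    - [0,0,0.5]
  rot:
    - [0,0,0]
    - [0,0,0]
    - [0,0,0]

```text
time_s: 33.75
position: [0.6694, -0.0267, 0.1378]
tcp_rot: [[-0.995, -0.099, -0.003], [-0.099, 0.995, -0.001], [0.003, -0.001, -1.0]]
force: [2.3, -5.2, -6.2]
opening: 0.557
```

```bash
python3 chk.py .5
```

```text
droop 2.918472104258191 [ 60.66432796  -0.15565792 137.82111646] [ 2.28422299 -5.20694636 -6.21596433] 48.43193850702848
```

>>> play_rows:
  fingers: [210,210,210]
  linear:
    - [0,0,0.3]
    - [0,0,0.5]
    - [0,0,0.5]
  rot:
    - [0,0,0]
    - [0,0,0]
    - [0,0,0]

```text
time_s: 34.05
position: [0.6694, -0.0267, 0.1376]
tcp_rot: [[-0.995, -0.099, -0.003], [-0.099, 0.995, -0.001], [0.003, -0.001, -1.0]]
force: [1.4, -4.6, -4.5]
opening: 0.558
```

```bash
python3 chk.py .5;  python3 - <<'E'
from h import *
im=capture('scene')[:,:,::-1];cv2.imwrite('pics/scene26.png',im)
crop('pics/scene26.png','pics/sc26.png',250,255,310,310,12)
E
```

```text
droop 2.6005328788037407 [ 60.66827702  -0.17426885 137.63905595] [ 1.43697258 -4.58738653 -4.51768426] 48.50379467602033
```

View pics/sc26.png

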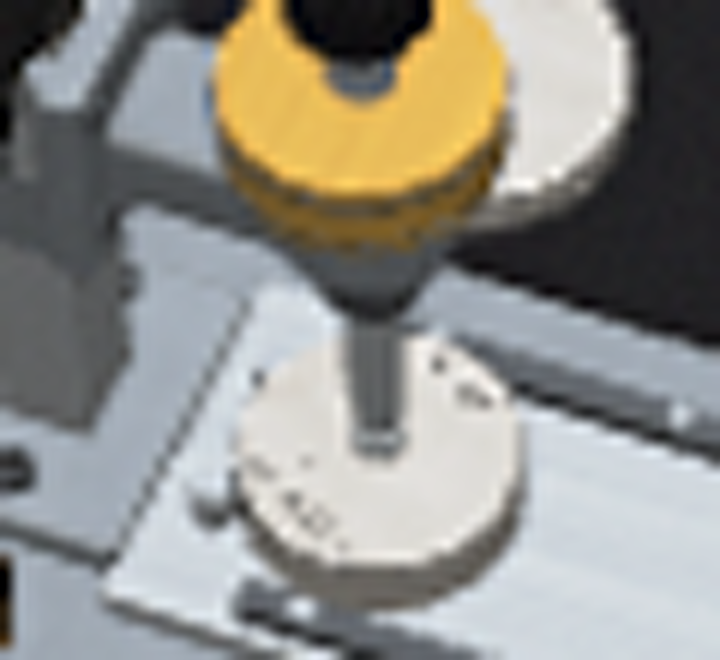

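>>> play_rows:
  fingers: [210,210,210]
  linear:
    - [0,0,0.2]
    - [0,0,0.4]
    - [0,0,0.4]
  rot:
    - [0,0,0]
    - [0,0,0]
    - [0,0,0]

```text
time_s: 34.4
position: [0.6694, -0.0267, 0.1376]
tcp_rot: [[-0.995, -0.098, -0.003], [-0.098, 0.995, -0.001], [0.003, -0.001, -1.0]]
force: [1.1, -4.6, -3.5]
opening: 0.563
```

```bash
python3 chk.py .4
```

```text
droop 2.2794749430768704 [ 60.68108178  -0.18410974 137.5601141 ] [ 1.13658825 -4.58930593 -3.54272027] 48.989841145465746
```

>>> play_rows:
  fingers: [210,210,210]
  linear:
    - [0,0,0.2]
    - [0,0,0.3]
    - [0,0,0.3]
  rot:
    - [0,0,0]
    - [0,0,0]
    - [0,0,0]

```text
time_s: 34.7
position: [0.6694, -0.0267, 0.1375]
tcp_rot: [[-0.995, -0.099, -0.003], [-0.099, 0.995, -0.001], [0.003, -0.001, -1.0]]
force: [1.2, -5.4, -2.7]
opening: 0.56
```

```bash
python3 chk.py .3
```

```text
droop 2.0119907808946182 [ 60.69134656  -0.16576149 137.52759843] [ 1.17132786 -5.40905055 -2.73360757] 48.70666575099122
```

>>> play_rows:
  fingers: [210,210,210]
  linear:
    - [0,0,0.2]
    - [0,0,0.4]
    - [0,0,0.4]
  rot:
    - [0,0,0]
    - [0,0,0]
    - [0,0,0]

```text
time_s: 35.0
position: [0.6694, -0.0267, 0.1374]
tcp_rot: [[-0.995, -0.099, -0.003], [-0.099, 0.995, -0.001], [0.003, -0.001, -1.0]]
force: [1.0, -5.5, -0.9]
opening: 0.562
```

```bash
python3 chk.py .4
```

```text
droop 1.7160224599036544 [ 60.68368267  -0.16698002 137.42356697] [ 0.98588592 -5.46653285 -0.88034321] 48.86029442966886
```

Ball carries nearly all of the ram's weight. Release and rise straight up.

>>> play_rows:
  fingers: [150,125,110,95,70,40,0,0,0,0]
  linear:
    - [0,0,0]
    - [0,0,0]
    - [0,0,0]
    - [0,0,0]
    - [0,0,0]
    - [0,0,0]
    - [0,0,0]
    - [0,0,0]
    - [0,0,0]
    - [0,0,0]
  rot:
    - [0,0,0]
    - [0,0,0]
    - [0,0,0]
    - [0,0,0]
    - [0,0,0]
    - [0,0,0]
    - [0,0,0]
    - [0,0,0]
    - [0,0,0]
    - [0,0,0]

```text
time_s: 36.0
position: [0.6689, -0.0254, 0.1369]
tcp_rot: [[-0.995, -0.099, -0.004], [-0.099, 0.995, 0.001], [0.004, 0.002, -1.0]]
force: [-0.1, -0.2, -0.4]
opening: 0.988
```

```bash
python3 chk.py 0;  python3 - <<'E'
from h import *
im=capture('scene')[:,:,::-1];cv2.imwrite('pics/scene27.png',im)
crop('pics/scene27.png','pics/sc27.png',250,255,310,310,12)
im=capture('wrist')[:,:,::-1];cv2.imwrite('pics/wrist27.png',im)
E
```

```text
droop 2.2772464616577226 [ 60.29921414   1.20051197 136.86234297] [-0.1142727  -0.21348661 -0.42143299] 85.96095273957833
```

View pics/sc27.png

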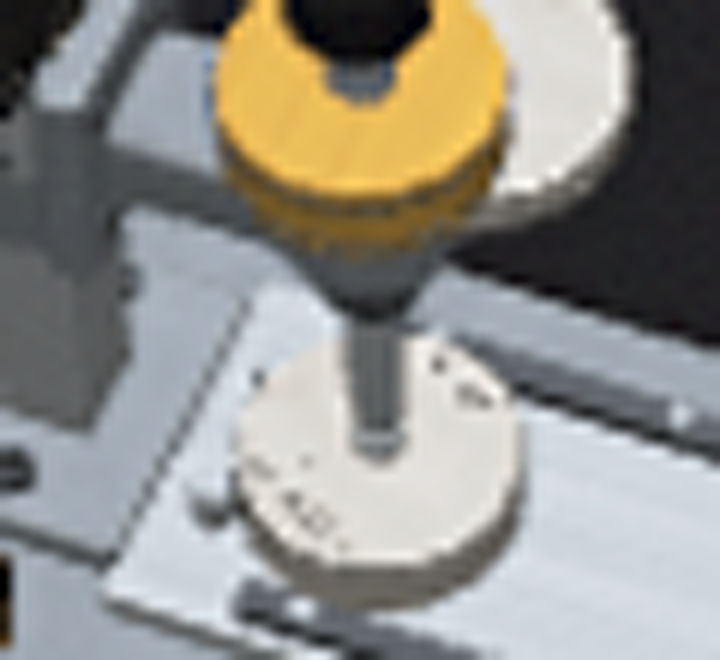

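View pics/wrist27.png

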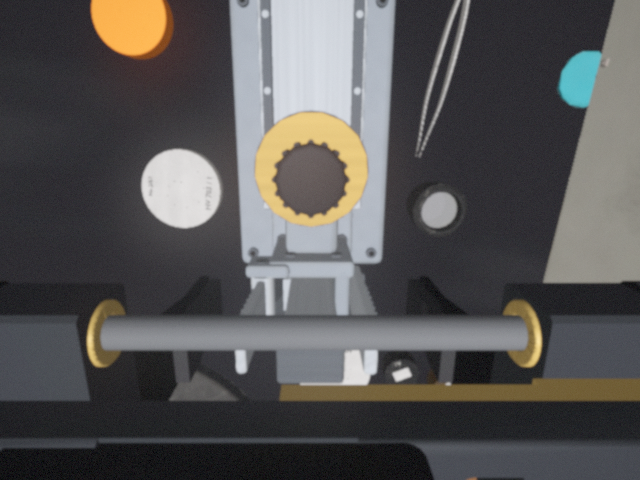

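>>> play_rows:
  fingers: [0,0,0,0,0,0,0,0]
  linear:
    - [0,0,-10]
    - [0,0,-30]
    - [0,0,-60]
    - [0,0,-95]
    - [0,0,-120]
    - [0,0,-130]
    - [0,0,-130]
    - [0,0,-130]
  rot:
    - [0,0,0]
    - [0,0,0]
    - [0,0,0]
    - [0,0,0]
    - [0,0,0]
    - [0,0,0]
    - [0,0,0]
    - [0,0,0]

```text
time_s: 36.9
position: [0.6686, -0.0257, 0.2658]
tcp_rot: [[-0.995, -0.098, -0.006], [-0.098, 0.995, 0.001], [0.006, 0.002, -1.0]]
force: [0.6, -0.1, -0.1]
opening: 1.001
```

Run:
```python
from h import *
s=bot.read_state();print(s['time_s'],s['position'],s['force'])
im=capture('scene')[:,:,::-1];cv2.imwrite('pics/scene28.png',im)
crop('pics/scene28.png','pics/sc28.png',220,220,370,350,5)
im=capture('wrist')[:,:,::-1];cv2.imwrite('pics/wrist28.png',im)
```

```text
36.9 [ 0.66862121 -0.02570646  0.2657538 ] [ 0.55365252 -0.06525335 -0.10435741]
```

View pics/sc28.png

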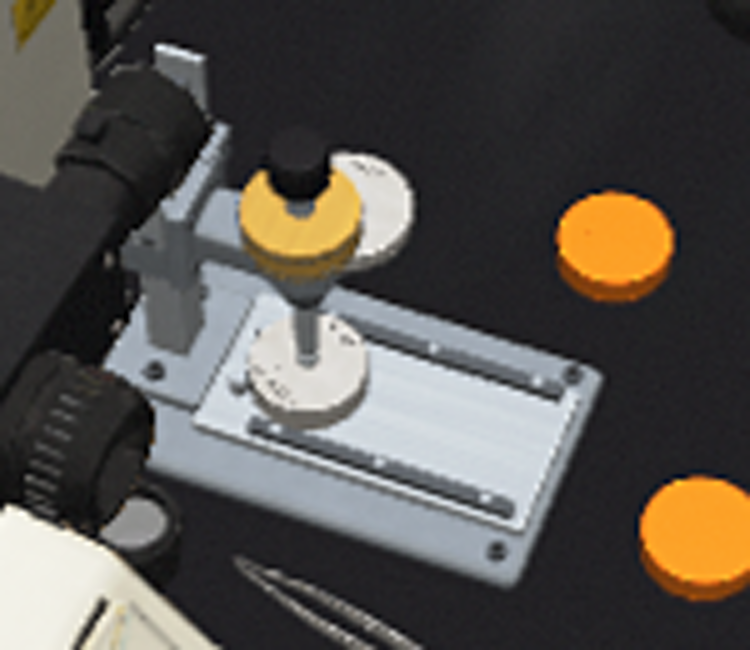

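View pics/wrist28.png

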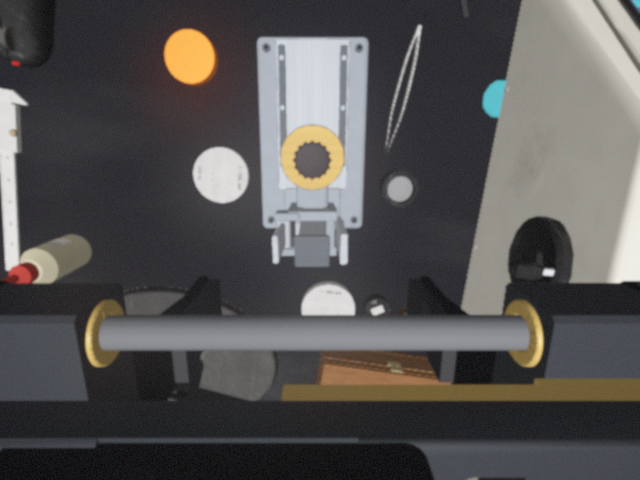

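```bash
python3 -c "
from rig import bot
print(bot.hand_in())"
```

```text
the job is handed in; nothing more can be done
None
```

The dwell test is set up and handed in at about 37 s. The ball lies on the reference block under the ram's own weight, and the robot is touching nothing.

**What I did**
- **Ram:** I raised it by its knob, notch by notch, until the pawl held it above the third notch, then let go.
- **Block:** I pushed it home with closed fingertips, once straight along the channel with a small side-to-side wiggle and once 12° off to one side. It stood firm at about 7 N and 10 N.
- **Lowering:** I squeezed the lever and plate and carried the ram down, in steps of about 0.5 mm near the end. The load on the hand fell from about 6 N to 1 N while the hand stopped sinking, which I took as the ball meeting the block. I then opened the fingers and rose straight up.

**Last checks**
- Pictures taken after letting go show no visible movement of the ram. The block is against the +y pin, and the bystanders I could see are where they were.

**What disagreed or is less certain**
- **Which notch:** my early estimates said the fourth notch. The length of the descent fits the fifth (41.6 mm), with ball contact at about 9.6 mm ram height.
- **−y dowel pin:** it was mostly hidden. That the block touches both pins rests on the firm pushes from two directions, and picture estimates of its position were only good to about 1 to 2 mm.
- **Detours while pushing:** my first leaned approach ran joint 6 to its range limit and stopped short above the block. I backed off and used a different lean. In the second push the fingertip seems to have brushed the anvil at about 5 N before I raised it.

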